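Set up the tilting tube rack

TASK

Clear the wire brush off the rack's deck into the tool tray, then swing the side lever up and over until the prop leg snaps past its dead centre and the deck stands tilted on it by itself. Then lay every steel tube offcut flat in a bay of the tilted deck, one per bay, lengthwise up the slope, and last push the keeper comb to the robot's left until it clicks, so that its tabs hold the tubes' upper ends. Leave the can and the bearing ring where they stand.

Things in the scene. Friction and masses are not known exactly. Their poses are not given: they have to be found in the camera images.
- rack: Blue fixed base of the tube rack, 250 x 262 mm footprint (x by y). Origin: centre of its underside, on the bench. Its x axis points away from the robot when yaw = 0 (up the deck's slope), y to the robot's left, z up. It stands within 0.2 rad of yaw 0 and carries the deck, the prop leg and the keeper comb. The deck's hinge lies along y at x = -110, z = 55 mm in this frame.
- deck (a joint): Tilt of the steel deck in rad: 0 flat, about 0.35 standing on the locked leg; its far (+x) end rises about the hinge at its near edge. 220 mm up the slope x 256 mm wide, 0.6 kg; falls back flat if not propped. Flat, its bay floors are 61 mm above the bench. A lip at the low edge rises 20 mm above the floors. Four bays run up the slope, each 40 mm wide, parted by cleats 20 mm wide and 6 mm high.
- leg (a joint): Angle of the prop leg and its side lever in rad: 0 folded flat, 1.5 upright against its stop (locked). Turning the lever up raises a roller that lifts the deck. The dead centre is near 1.2: before it the leg drops back, past it spring and deck weight drive it on to the stop. The greatest resistance is near 0.2, about 12 N at the handle, directed along the arc.
- leg_grip (a point): Middle of the lever's handle: a bare metal round bar, 18 mm diameter, along the rack's y axis, beside the deck on the robot's right; free 32 mm outward and 43 mm inward of this point. Folded, it lies 38 mm above the bench, 120 mm from the pivot axis towards the robot; it swings up and away from the robot in a vertical plane, to end 158 mm high. It may turn between the fingers.
- leg_pivot (a point): Point on the lever's pivot axis, level with leg_grip along y; 38 mm above the bench. The axis lies along the rack's y; the leg turns about it.
- bay0 (a point): Middle of the floor of the bay farthest to the robot's right; it moves with the deck and its axes are the deck's (x up the slope, y to the left across the bays, z out of the deck). It lies 100 mm up the slope from the hinge. The middle of a tube's underside belongs here (its centre 16 mm above); the lip leaves a tube 11 mm of play down the slope, the comb 19 mm up the slope.
- bay1 (a point): The same for the second bay, 60 mm to the left of bay0.
- bay2 (a point): The same for the third bay, 120 mm to the left of bay0.
- bay3 (a point): The same for the fourth bay, 180 mm to the left of bay0.
- comb (a joint): Travel of the grey keeper comb in m along the deck's +y (robot's left): 0 open, 0.030 closed at its stop. A sprung ball resists at 0.011 to 0.020 (about 7 N), then holds it closed. It is a bar across the deck's upper end, 90 mm up from the bay middles, with four tabs 16 mm wide reaching 38 mm down the slope, undersides 38 mm above the bay floors. Open, the tabs stand over cleats; closed, over the bays.
- comb_knob (a point): Middle of the comb's black grip block: 12 mm along the slope, 16 mm across (y), its top 16 mm above this point, the comb's bar and tabs 16 mm below it. It moves with deck and comb; axes as the deck's.
- tube_a: Square steel tube offcut, 150 mm long (its x axis), 32 x 32 mm section, about 0.3 kg (0.2 to 0.45), lying on the bench on the robot's left. Origin: the tube's centre. Any of its four long sides may lie down. All tubes are alike; two to four are present.
- tube_b: Square steel tube offcut, 150 mm long (its x axis), 32 x 32 mm section, about 0.3 kg (0.2 to 0.45), lying on the bench on the robot's left. Origin: the tube's centre. Any of its four long sides may lie down. All tubes are alike; two to four are present.
- tube_c: Square steel tube offcut, 150 mm long (its x axis), 32 x 32 mm section, about 0.3 kg (0.2 to 0.45), lying on the bench on the robot's left. Origin: the tube's centre. Any of its four long sides may lie down. All tubes are alike; two to four are present.
- tube_d: Square steel tube offcut, 150 mm long (its x axis), 32 x 32 mm section, about 0.3 kg (0.2 to 0.45), lying on the bench on the robot's left. Origin: the tube's centre. Any of its four long sides may lie down. All tubes are alike; two to four are present.
- brush: Wire brush with a wooden handle, 180 mm long (x axis, handle to -x), lying on the deck's cleats, roughly across the slope; light (0.12 kg). Handle round, 20 mm in diameter, head 42 mm wide and 20 mm thick from the brush's middle on. Origin: middle of its length, on the underside.
- brush_grip (a point): Point on the handle's axis, 36 mm from the brush's middle towards the handle's end, 10 mm above the underside.
- brush_tip (a point): Far end of the bristles, 90 mm from the brush's middle, 10 mm above the underside.
- tray: Open metal tool tray fixed on the bench on the robot's right, 240 x 110 mm outside (its x by y), 35 mm high, walls 4 mm, floor 4 mm. Origin: centre of its underside. The whole brush belongs inside, lying down.
- bearing: Steel bearing ring, 90 mm across, 22 mm high, standing near the rack: leave alone.
- can: White can, 64 mm across, 170 mm high, standing near the rack: leave alone.

How it is judged:
By the outcome, as a careful person would: the job done as asked, in the order asked, and still so for the second after the job is handed in, with the robot touching nothing.
Of tube_a, tube_b, tube_c, tube_d only 2 to 4 are there at a start; the rules pass over those that are not, and their reading is None.
At some moment in a run one of tube_a, tube_b, tube_c, tube_d may be knocked a few centimetres aside while the robot is not near it.
Once in a run the grip may slacken for a moment while it holds something.
It also fails if it takes over 210 s, if anything falls off the work surface, if the arm or the gripper's body presses on something with over 40 N, if the wrist force passes 120 N, or if a joint passes its speed limit or range.

ROBOT

A 6-joint arm with a two-finger parallel gripper is mounted at the origin on the work surface. World frame = base frame: x ahead of the robot, y to its left, z up, the work surface at z = 0. Lengths are in mm, angles in rad, forces in N, time in s.
With the tool pointing down it reaches from about 350 to 725 mm from the base axis. Payload 6 kg.
Tool frame: the origin (TCP) lies at the very end of the fingers, on their centre line; the grasp point (between the pads) lies 19 mm behind it; z points along the fingers, y is the line along which they close (so a half turn about z gives the same grasp; the last joint's range is limited). The gripper opens to 85 mm and grips with 20 to 120 N. Pads are 22 mm wide; open, the fingers measure 114 mm over their backs; the gripper's body (76 mm by 85 mm) begins 54 mm behind the grasp point. The pads swing forward as they close: fully open they stand 13 mm farther back than shut.
Start: joints at [-0.803, 0.04, 0.085, 0, -1.615, -0.334], TCP at [252.199, -544.398, 231.261] pointing down, gripper open.
Joint ranges: [-2.56, 2.56], [-1.29, 2.01], [-1.08, 1.49], [-3.29, 1.98], [-2.81, -0.18], [-2.99, 2.99]. Speed limits (rad/s): [2.57, 2.57, 3.01, 3.14, 3.14, 3.14].

INTERFACE

Orientations are given as a unit quaternion [x, y, z, w].
In Python, from bench import * gives the robot as it stands.
- The arm moves only by the tool step_arm, never from a script. Its argument "rows" is a list of rows, each a list of 5 numbers: the opening, from 0 (shut) to 1 (fully open), then the shift along the world's x, y, z as a fraction of full scale, then the turn about the world's z as a fraction of full scale. In form: [[hand, x, y, z, twist], ...]. A call has exactly 8 rows; each row is the pose to reach, as a shift and turn from the pose commanded when the call began, turning the shorter way round; what a row does not reach only later rows make up. Full scale, the value 1, is 1000 mm for a shift and pi rad for a turn. A row lasts 1/12 s, in which the tool goes at most 41.7 mm and 7.16 degrees, less where a joint would pass 70% of its speed; a pose out of reach is approached as far as the arm can. A call with a number of a shift or a turn outside -1 to 1 is refused whole. A call with a gripper value outside its range is refused whole. The fingers move at their own pace and stop on an object; the grip force is fixed at half the most. Time passes only in rows, so rows that repeat a pose let the fingers close, or fill a call up. It gives the time, the measured TCP pose, the force, the opening and the grip force at its end, in the units of the state.
- read_state(): the state, without advancing time (a new reading comes with each control period).
- capture(name): name is "scene" or "top" or "wrist"; returns the picture (400x640x3 uint8, red, green, blue); there is no depth.
- get_calibration(name): a dict with "K" (3x3 intrinsics, pixels), "R" (3x3) and "t" (3): a world point X has camera coordinates R X + t. Camera axes: x right, y down, z forward; pixel columns grow to the right and rows downward; lengths in mm; the calibration is good to about 2 mm. A picture is of the moment at which its call begins: read the wrist's pose just before it. get_calibration takes no time and is no camera call; for the wrist camera it gives the pose at the moment of the call.
- close_job(): hands the job in; it is judged then, once.
The state is a dict: "t": time; "qpos": joint angles; "dq": joint speeds; "joint_efforts": joint torques, N m; "tcp_pos": TCP position; "orientation": TCP orientation; "ft_force": force on the tool from outside, world axes, zero at the start; "ft_torque": the same for the moment, N m; "gripper_width": finger opening in mm; "finger_force": force on a finger pad.
Only numpy, scipy, OpenCV 4.12 (cv2) and the standard library are available. Lean on these libraries where they do the work, as an engineer would, in place of code of your own. Each camera call takes 0.05 s, during which the arm holds its last target. There are 200 camera calls.

## Working session

There is one attempt and no reset: what is moved stays moved. The work goes in short steps, Python scripts to look and compute and a tool call to move; the robot and the scene stay as the last step left them, time stands still between calls to the robot, and variables do not carry over. Pictures are saved under pics/ and viewed, at most 14 in all, crops included, and the job is handed in when it is done.

Besides the shell and the picture viewer there is one more tool, called after ">>>" in YAML: its name, and indented under it one key for each argument. step_arm: Moves the arm, as the interface text tells. Its arguments: {"type":"object","properties":{"rows":{"type":"array"}},"required":["rows"]}

```bash
ls; mkdir -p pics; python3 - <<'E'
from bench import *
import cv2
s=read_state();print(s)
for n in("scene","top"):
    im=capture(n);cv2.imwrite(f"pics/{n}0.png",im[:,:,::-1])
    c=get_calibration(n);print(n,c)
print(get_calibration("wrist"))
E
```

```text
pics
{'t': 0.0, 'qpos': array([-8.03294782e-01,  4.08099002e-02,  8.38059586e-02, -4.69932723e-04,
       -1.61547598e+00, -3.33720008e-01]), 'dq': array([ 0.00063742, -0.00070181,  0.00143117, -0.00018171,  0.00106755,
       -0.00231726]), 'joint_efforts': array([ 6.28512262e-04, -3.68201816e+01,  3.47402430e+01,  6.93189159e+00,
       -5.49010860e-03,  2.78942036e-05]), 'tcp_pos': array([ 252.13706373, -544.09561614,  230.27603576]), 'orientation': array([-2.15204256e-01,  9.76568669e-01,  8.40200164e-04, -2.40386594e-04]), 'ft_force': array([ 0.30684209, -0.58573281, -0.32831723]), 'ft_torque': array([-0.05482463,  0.08054568, -0.00107901]), 'finger_force': 0.0, 'gripper_width': 85.5505634929606}
scene {'K': array([[500.91380764,   0.        , 319.08002629],
       [  0.        , 500.91380764, 206.31985223],
       [  0.        ,   0.        ,   1.        ]]), 'R': array([[ 8.29414773e-01,  5.58633067e-01, -4.80647735e-04],
       [ 3.78700218e-01, -5.62896630e-01, -7.34665590e-01],
       [-4.10679046e-01,  6.09160472e-01, -6.78429245e-01]]), 't': array([-523.97291657, -119.14964315, 1753.95363702])}
top {'K': array([[447.67629326,   0.        , 311.52397531],
       [  0.        , 447.67629326, 196.2685696 ],
       [  0.        ,   0.        ,   1.        ]]), 'R': array([[ 0.00855675, -0.9997296 ,  0.02162209],
       [-0.99109515, -0.01135225, -0.13267076],
       [ 0.13288035, -0.02029432, -0.99092429]]), 't': array([   2.63641496,  599.87963131, 1485.66353303])}
{'K': array([[331.43263939,   0.        , 320.60860096],
       [  0.        , 331.43263939, 200.28443957],
       [  0.        ,   0.        ,   1.        ]]), 'R': array([[-0.42083295,  0.90713471,  0.0024987 ],
       [ 0.87446084,  0.40493934,  0.26709992],
       [ 0.24128378,  0.11458946, -0.9636656 ]]), 't': array([599.82824242, -34.66550432, 378.84127515])}
```

View pics/top0.png

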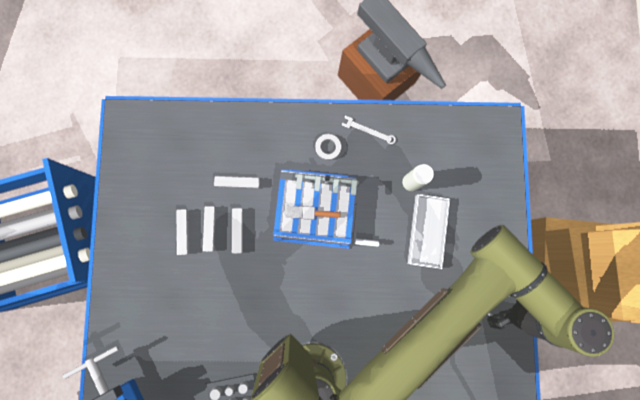

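View pics/scene0.png

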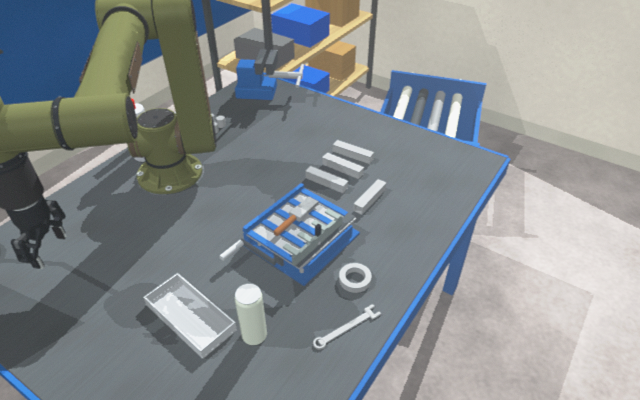

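Top view: four tubes at about (182,231), (208,228), (237,230) and (236,182). The rack is at (315,208), the brush at (315,212) with its handle to the right, the lever handle at (367,243), the tray at (429,231), the can at (418,177) and the ring at (328,146).

```bash
cat > h.py <<'E'
from bench import *
import numpy as np, cv2
def ray(c,u,v):
    d=c["R"].T@np.linalg.solve(c["K"],[u,v,1.]); return -c["R"].T@c["t"],d
def onz(c,u,v,z):
    o,d=ray(c,u,v); return o+d*(z-o[2])/d[2]
def onplane(c,u,v,p,n):
    o,d=ray(c,u,v); return o+d*np.dot(p-o,n)/np.dot(d,n)
def proj(c,X):
    x=c["R"]@np.asarray(X,float)+c["t"]; x=c["K"]@x; return x[:2]/x[2]
def snap(n,f):
    c=get_calibration(n); im=capture(n)[:,:,::-1].copy(); cv2.imwrite(f"pics/{f}.png",im); return c,im
def blobs(m,amin=60):
    m=cv2.morphologyEx(m.astype(np.uint8)*255,cv2.MORPH_OPEN,np.ones((2,2)))
    cs,_=cv2.findContours(m,cv2.RETR_EXTERNAL,cv2.CHAIN_APPROX_NONE)
    return [x for x in cs if cv2.contourArea(x)>amin]
def rect(c,cnt,z):
    P=np.array([onz(c,u,v,z)[:2] for u,v in cnt[:,0]],np.float32)
    (cx,cy),(w,h),a=cv2.minAreaRect(P)
    if w<h: w,h,a=h,w,a+90
    return cx,cy,w,h,(a+90)%180-90
E
python3 - <<'E'
from h import *
c=get_calibration("top"); im=cv2.imread("pics/top0.png")
hsv=cv2.cvtColor(im,cv2.COLOR_BGR2HSV)
print("bench",im[300,150],"tube",im[231,182],im[182,236],"lever",im[243,368])
for cnt in blobs((hsv[...,2]>170)&(hsv[...,1]<60),40):
    r=cv2.boundingRect(cnt)
    if r[0]<110 or r[0]>470 or r[1]<120 or r[1]>290: continue
    print(r,np.round(rect(c,cnt,32),1))
o=blobs((hsv[...,0]<20)&(hsv[...,1]>140)&(hsv[...,2]>80),20)
for cnt in o:print("or",cv2.boundingRect(cnt),np.round(rect(c,cnt,77),1))
b=blobs((hsv[...,0]>95)&(hsv[...,0]<125)&(hsv[...,1]>150),20)
for cnt in b:print("bl",cv2.boundingRect(cnt),np.round(rect(c,cnt,55),1))
cr=im[130:290,160:460];cv2.imwrite("pics/crop0.png",cv2.resize(cr,None,fx=2.6,fy=2.6,interpolation=cv2.INTER_CUBIC))
E
```

```text
bench [135 129 127] tube [246 244 244] [244 242 242] lever [255 255 255]
(356, 241, 24, 7) [ 441.5 -182.8   79.1   18.8   84.8]
(317, 218, 13, 19) [496.5 -31.5  64.4  38.5  -5.5]
(335, 217, 13, 22) [496.  -93.1  73.1  38.5  -5.1]
(177, 210, 11, 46) [473.  443.7 152.2  33.6   2.8]
(233, 209, 10, 46) [478.6 257.7 152.   30.5   1.7]
(203, 207, 12, 46) [484.3 353.5 152.3  34.6  -0.5]
(408, 195, 43, 75) [ 483.7 -395.   245.1  120.3   -8.1]
(339, 187, 11, 27) [ 5.895e+02 -1.030e+02  9.000e+01  3.430e+01 -1.000e-01]
(320, 184, 13, 28) [597.2 -41.2  93.2  38.5  -5.5]
(342, 181, 16, 15) [ 632.2 -120.1   52.9   47.1   83.5]
(334, 180, 6, 14) [ 6.358e+02 -7.720e+01  4.540e+01  1.730e+01  1.000e-01]
(215, 177, 45, 12) [645.5 264.4 151.9  35.5  88.6]
(281, 174, 41, 61) [575.   44.2 205.4 119.2  -5.8]
(403, 165, 32, 27) [ 670.9 -359.9  119.1   68.1  -63. ]
(316, 135, 26, 26) [ 7.729e+02 -4.920e+01  8.920e+01  8.720e+01  4.000e-01]
or (316, 213, 25, 5) [534.1 -45.7  79.7  11.5  86.2]
or (344, 32, 58, 67) [1056.7 -209.9  220.3  123.7   37.6]
bl (118, 381, 26, 19) [-26.8 574.6  78.2  54.3 -89.9]
bl (81, 371, 5, 29) [-1.210e+01  7.264e+02  8.450e+01  8.700e+00 -2.000e-01]
bl (535, 339, 6, 61) [ 4.200e+01 -7.282e+02  1.867e+02  8.700e+00 -2.000e-01]
bl (275, 238, 75, 11) [439.7   6.1 248.4   9.5  84.3]
bl (332, 195, 6, 17) [575.9 -68.7  55.8  15.   -5. ]
bl (315, 193, 5, 15) [ 5.854e+02 -9.600e+00  4.760e+01  1.350e+01  4.000e-01]
bl (297, 191, 5, 16) [589.8  51.1  51.   13.5   0.7]
bl (275, 181, 81, 62) [546.1  -4.9 257.4 182.9  84.2]
bl (522, 108, 11, 145) [ 668.  -729.5  500.6   11.    -0. ]
bl (334, 101, 177, 6) [ 930.3 -375.2  617.6   11.    89.9]
bl (275, 101, 57, 2) [929.3  41.2 194.4   3.6 -89.1]
bl (0, 101, 106, 262) [ 4.891e+02  8.854e+02  8.624e+02  3.288e+02 -1.000e-01]
bl (107, 98, 166, 4) [929.9 432.3 566.9   7.8 -89.9]
```

View pics/crop0.png

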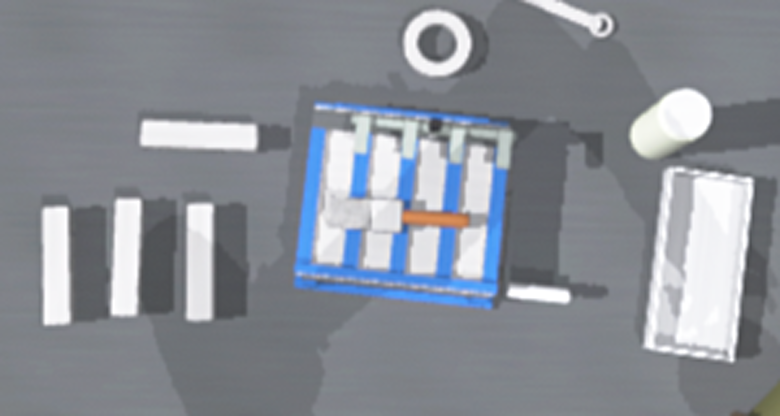

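Rack yaw is about -5.5°. I'll bring the wrist camera over it.

>>> step_arm:
  rows:
    - [1, 0.018, 0.032, 0.009, 0.02]
    - [1, 0.036, 0.064, 0.018, 0.04]
    - [1, 0.054, 0.096, 0.027, 0.06]
    - [1, 0.072, 0.128, 0.036, 0.08]
    - [1, 0.09, 0.16, 0.045, 0.1]
    - [1, 0.108, 0.192, 0.054, 0.12]
    - [1, 0.126, 0.224, 0.063, 0.14]
    - [1, 0.14, 0.25, 0.07, 0.166]

```text
t: 0.77
tcp_pos: [393.0, -292.3, 301.8]
orientation: [-0.461, 0.887, -0.0, 0.0]
ft_force: [1.9, 0.5, 0.5]
gripper_width: 85.7
finger_force: 0.0
```

>>> step_arm:
  rows:
    - [1, 0.018, 0.032, 0, 0.02]
    - [1, 0.036, 0.064, 0, 0.04]
    - [1, 0.054, 0.096, 0, 0.06]
    - [1, 0.072, 0.128, 0, 0.08]
    - [1, 0.09, 0.16, 0, 0.1]
    - [1, 0.108, 0.192, 0, 0.12]
    - [1, 0.126, 0.224, 0, 0.14]
    - [1, 0.138, 0.254, 0, 0.166]

```text
t: 1.43
tcp_pos: [530.9, -38.2, 300.4]
orientation: [-0.674, 0.738, 0.0, -0.0]
ft_force: [1.8, -0.1, -1.0]
gripper_width: 85.2
finger_force: 0.0
```

```bash
python3 - <<'E'
from h import *
s=read_state();print(s["t"],s["tcp_pos"],s["orientation"],s["qpos"])
c,im=snap("wrist","w1"); 
np.savez("w1.npz",**c)
print(np.round(-c["R"].T@c["t"]),c["R"].round(2))
E
```

```text
1.4333 [530.91242336 -38.2396082  300.41543013] [-6.74463446e-01  7.38307951e-01  4.61544986e-04 -4.66557550e-04] [ 3.05892502e-01 -1.19691806e-01  5.59719788e-02 -4.51756632e-04
 -1.74769502e+00 -3.96292209e-01]
[ 526. -106.  443.] [[-1.    0.09  0.  ]
 [ 0.09  0.96  0.27]
 [ 0.02  0.27 -0.96]]
```

View pics/w1.png

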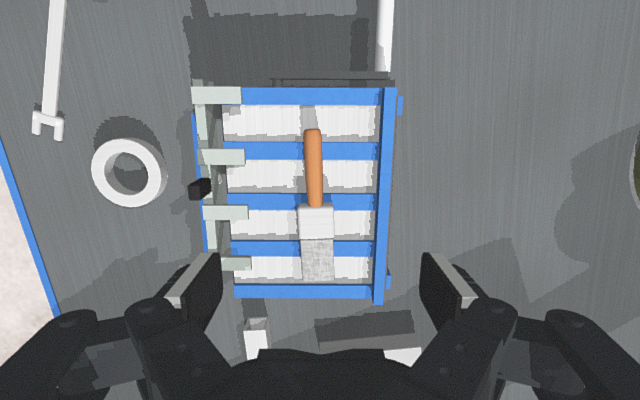

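```bash
python3 - <<'E'
from h import *
c=dict(np.load("w1.npz")); im=cv2.imread("pics/w1.png"); hsv=cv2.cvtColor(im,cv2.COLOR_BGR2HSV)
orng=(hsv[...,0]<20)&(hsv[...,1]>140)&(hsv[...,2]>80)
b=max(blobs(orng),key=cv2.contourArea); print("handle",np.round(rect(c,b,77),1), cv2.boundingRect(b))
blue=(hsv[...,0]>95)&(hsv[...,0]<125)&(hsv[...,1]>130)
def runs(l):
    d=np.diff(np.r_[0,l.astype(int),0]); return [(int(a),int(b)) for a,b in zip(np.where(d==1)[0],np.where(d==-1)[0]) if b-a>3]
for u in(265,290,350,365):
    print("col",u,[(r,np.round(onz(c,u,r[0],67)[:2]).tolist(),np.round(onz(c,u,r[1],67)[:2]).tolist()) for r in runs(blue[:,u])])
for v in(120,172,224,268):
    print("row",v,[(r,np.round(onz(c,r[0],v,81)[:2]).tolist(),np.round(onz(c,r[1],v,81)[:2]).tolist()) for r in runs(blue[v])])
t=get_calibration("top");
lv=(hsv[:80,370:400,2]>170)&(hsv[:80,370:400,1]<60)
for v in(5,30,60):
    r=runs(lv[v]);print("lever",v,[(np.round(onz(c,370+a,v,38)[:2],1),np.round(onz(c,370+b_,v,38)[:2],1)) for a,b_ in r])
print("knob",onz(c,200,188,109), "leverTop", [onz(t,u,v,38).round(1) for u,v in((356,241.5),(356,245),(379,243),(379,246))])
# brush head
print("brush pts",[onz(c,u,v,77).round(1) for u,v in((313,130),(315,206),(317,280))])
E
```

```text
Traceback (most recent call last):
ValueError: max() iterable argument is empty
```

```bash
cat > m1.py <<'E'
from h import *
c=dict(np.load("w1.npz")); im=cv2.imread("pics/w1.png"); hsv=cv2.cvtColor(im,cv2.COLOR_BGR2HSV)
print(im[170,314],hsv[170,314],hsv[96,300])
orng=(hsv[...,0]<25)&(hsv[...,1]>100)&(hsv[...,2]>60)
b=max(blobs(orng),key=cv2.contourArea); print("handle",np.round(rect(c,b,77),1), cv2.boundingRect(b))
blue=(hsv[...,0]>95)&(hsv[...,0]<125)&(hsv[...,1]>130)
def runs(l):
    d=np.diff(np.r_[0,l.astype(int),0]); return [(int(a),int(b)) for a,b in zip(np.where(d==1)[0],np.where(d==-1)[0]) if b-a>3]
for u in(265,290,350,365):
    print("col",u,[(r,np.round(onz(c,u,r[0],67)[:2]).tolist(),np.round(onz(c,u,r[1],67)[:2]).tolist()) for r in runs(blue[:,u])])
for v in(120,172,224,268):
    print("row",v,[(r,np.round(onz(c,r[0],v,81)[:2]).tolist(),np.round(onz(c,r[1],v,81)[:2]).tolist()) for r in runs(blue[v])])
t=get_calibration("top");
lv=(hsv[:80,370:400,2]>170)&(hsv[:80,370:400,1]<60)
for v in(5,30,60):
    r=runs(lv[v]);print("lever",v,[(np.round(onz(c,370+a,v,38)[:2],1),np.round(onz(c,370+b_,v,38)[:2],1)) for a,b_ in r])
print("knob",onz(c,200,188,109), "leverTop", [onz(t,u,v,38).round(1) for u,v in((356,241.5),(356,245),(379,243),(379,246))])
print("brush pts",[onz(c,u,v,77).round(1) for u,v in((313,130),(315,206),(317,280))])
E
python3 m1.py
```

```text
[104 155 222] [ 13 136 222] [106 152 231]
handle [537.6 -40.3  88.4  18.9  86.9] (305, 130, 19, 79)
col 265 [((88, 104), [582.0, -132.0], [585.0, -116.0]), ((142, 159), [590.0, -75.0], [593.0, -56.0]), ((193, 210), [598.0, -17.0], [601.0, 4.0]), ((241, 256), [606.0, 43.0], [609.0, 63.0]), ((284, 298), [614.0, 101.0], [617.0, 121.0])]
col 290 [((88, 104), [556.0, -130.0], [558.0, -114.0]), ((142, 159), [562.0, -73.0], [564.0, -54.0]), ((193, 210), [569.0, -14.0], [571.0, 7.0]), ((240, 256), [576.0, 44.0], [578.0, 66.0]), ((284, 298), [583.0, 104.0], [585.0, 124.0])]
col 350 [((88, 105), [491.0, -124.0], [493.0, -107.0]), ((142, 159), [495.0, -67.0], [496.0, -48.0]), ((194, 210), [499.0, -7.0], [500.0, 13.0]), ((241, 256), [503.0, 52.0], [504.0, 72.0]), ((285, 298), [507.0, 112.0], [508.0, 131.0])]
col 365 [((88, 105), [475.0, -123.0], [476.0, -105.0]), ((143, 160), [478.0, -64.0], [479.0, -45.0]), ((194, 210), [482.0, -5.0], [483.0, 15.0]), ((241, 256), [485.0, 54.0], [486.0, 74.0]), ((284, 298), [488.0, 113.0], [489.0, 133.0])]
row 120 [((381, 394), [462.0, -88.0], [448.0, -87.0])]
row 172 [((4, 12), [879.0, -70.0], [870.0, -69.0]), ((379, 391), [466.0, -33.0], [453.0, -31.0])]
row 224 [((22, 30), [879.0, -9.0], [870.0, -8.0]), ((376, 388), [473.0, 28.0], [459.0, 29.0])]
row 268 [((38, 45), [879.0, 47.0], [870.0, 48.0]), ((373, 385), [479.0, 84.0], [464.0, 85.0])]
lever 5 [(array([ 450.5, -208.3]), array([ 435.3, -206.9]))]
lever 30 [(array([ 452.6, -183.6]), array([ 437.2, -182.2]))]
lever 60 [(array([ 454. , -152.7]), array([ 440.4, -151.5]))]
knob [656.18861746 -38.19207289 109.        ] leverTop [array([ 447.8, -142.8,   38. ]), array([ 436.1, -142.8,   38. ]), array([ 443.5, -220.6,   38. ]), array([ 433.4, -220.5,   38. ])]
brush pts [array([535. , -84.3,  77. ]), array([540.9,   1.3,  77. ]), array([547.4,  95.9,  77. ])]
```

>>> step_arm:
  rows:
    - [1, 0.008, 0.008, -0.03, 0.013]
    - [1, 0.008, 0.008, -0.06, 0.013]
    - [1, 0.008, 0.008, -0.09, 0.013]
    - [1, 0.008, 0.008, -0.12, 0.013]
    - [1, 0.008, 0.008, -0.15, 0.013]
    - [1, 0.008, 0.008, -0.18, 0.013]
    - [1, 0.008, 0.008, -0.19, 0.013]
    - [1, 0.008, 0.008, -0.19, 0.013]

```text
t: 2.15
tcp_pos: [536.4, -32.7, 108.0]
orientation: [-0.688, 0.726, 0.002, -0.003]
ft_force: [-0.6, 0.3, 0.2]
gripper_width: 84.9
finger_force: 0.0
```

```bash
python3 - <<'E'
from h import *
s=read_state();print(s["t"],s["tcp_pos"],s["orientation"],s["ft_force"])
c,im=snap("wrist","w2"); hsv=cv2.cvtColor(im,cv2.COLOR_BGR2HSV)
b=max(blobs((hsv[...,0]<25)&(hsv[...,1]>100)&(hsv[...,2]>60)),key=cv2.contourArea)
print(np.round(rect(c,b,77),1),cv2.boundingRect(b))
E
```

```text
2.15 [536.35442957 -32.70181002 107.98303229] [-0.68796419  0.72573807  0.00173144 -0.0025559 ] [-0.63705029  0.27152222  0.2011804 ]
[538.4 -39.8  92.2  19.3  86.9] (299, 139, 37, 159)
```

>>> step_arm:
  rows:
    - [1, 0, 0, -0.02, 0]
    - [1, 0, 0, -0.035, 0]
    - [1, 0, 0, -0.043, 0]
    - [1, 0, 0, -0.043, 0]
    - [0, 0, 0, -0.043, 0]
    - [0, 0, 0, -0.043, 0]
    - [0, 0, 0, -0.043, 0]
    - [0, 0, 0, -0.043, 0]

```text
t: 2.87
tcp_pos: [538.8, -32.3, 69.4]
orientation: [-0.688, 0.726, -0.0, 0.001]
ft_force: [0.7, -0.3, -0.4]
gripper_width: 38.8
finger_force: 0.0
```

>>> step_arm:
  rows:
    - [0, 0, 0, 0, 0]
    - [0, 0, 0, 0, 0]
    - [0, 0, 0, 0, 0]
    - [0, 0, 0, 0, 0]
    - [0, 0, 0, 0, 0]
    - [0, 0, 0, 0, 0]
    - [0, 0, 0, 0, 0]
    - [0, 0, 0, 0, 0]

```text
t: 3.53
tcp_pos: [538.6, -32.4, 69.0]
orientation: [-0.688, 0.726, -0.0, 0.0]
ft_force: [-0.6, 1.0, 6.1]
gripper_width: 16.8
finger_force: 58.9
```

```bash
python3 - <<'E'
from h import *
for i in range(3):
    s=read_state();print(s["t"],s["tcp_pos"].round(1),s["ft_force"].round(1),s["gripper_width"],s["finger_force"])
c,im=snap("top","t2"); hsv=cv2.cvtColor(im,cv2.COLOR_BGR2HSV)
# tray: bright region rim
m=(hsv[...,2]>170)&(hsv[...,1]<60); m[:,:400]=0;m[:,460:]=0;m[:190]=0;m[280:]=0
for b in blobs(m,100): print(cv2.boundingRect(b),np.round(rect(c,b,35),1),np.round(rect(c,b,4),1))
E
```

```text
3.5333 [538.6 -32.4  69. ] [-0.6  1.   6.1] 16.778304456539104 58.856207728385925
3.5333 [538.6 -32.4  69. ] [-0.6  1.   6.1] 16.778304456539104 58.856207728385925
3.5333 [538.6 -32.4  69. ] [-0.6  1.   6.1] 16.778304456539104 58.856207728385925
(408, 196, 38, 73) [ 482.6 -386.5  240.7  104.2   -8.4] [ 484.3 -395.2  245.6  106.3   -8.4]
```

>>> step_arm:
  rows:
    - [0, 0, 0, 0.01, 0]
    - [0, 0, 0, 0.03, 0]
    - [0, 0, 0, 0.05, 0]
    - [0, 0, 0, 0.075, 0]
    - [0, 0, 0, 0.1, 0]
    - [0, 0, 0, 0.125, 0]
    - [0, 0, 0, 0.145, 0]
    - [0, 0, 0, 0.15, 0]

```text
t: 4.25
tcp_pos: [539.1, -32.6, 222.2]
orientation: [-0.688, 0.726, -0.002, 0.002]
ft_force: [0.9, 0.2, -0.3]
gripper_width: 16.9
finger_force: 58.7
```

>>> step_arm:
  rows:
    - [0, -0.004, -0.018, 0, -0.03]
    - [0, -0.01, -0.04, 0, -0.065]
    - [0, -0.016, -0.063, 0, -0.1]
    - [0, -0.022, -0.086, 0, -0.135]
    - [0, -0.028, -0.11, 0, -0.17]
    - [0, -0.034, -0.133, 0, -0.2]
    - [0, -0.04, -0.156, 0, -0.235]
    - [0, -0.046, -0.178, 0, -0.264]

```text
t: 4.92
tcp_pos: [491.3, -211.3, 216.9]
orientation: [-0.335, 0.942, 0.001, -0.001]
ft_force: [0.1, -0.6, -1.5]
gripper_width: 17.1
finger_force: 58.8
```

>>> step_arm:
  rows:
    - [0, -0.006, -0.022, 0, -0.035]
    - [0, -0.012, -0.045, 0, -0.07]
    - [0, -0.018, -0.068, 0, -0.105]
    - [0, -0.024, -0.09, 0, -0.14]
    - [0, -0.03, -0.113, 0, -0.175]
    - [0, -0.036, -0.136, 0, -0.21]
    - [0, -0.042, -0.16, 0, -0.24]
    - [0, -0.045, -0.179, 0, -0.264]

```text
t: 5.58
tcp_pos: [446.1, -390.5, 216.8]
orientation: [0.073, 0.997, 0.001, -0.001]
ft_force: [1.5, 0.1, -1.3]
gripper_width: 16.5
finger_force: 58.8
```

>>> step_arm:
  rows:
    - [0, 0, 0, 0, 0]
    - [0, 0, 0, 0, 0]
    - [0, 0, 0, -0.02, 0]
    - [0, 0, 0, -0.04, 0]
    - [0, 0, 0, -0.06, 0]
    - [0, 0, 0, -0.08, 0]
    - [0, 0, 0, -0.1, 0]
    - [0, 0, 0, -0.1, 0]

```text
t: 6.25
tcp_pos: [445.5, -386.7, 112.7]
orientation: [0.07, 0.998, 0.003, -0.003]
ft_force: [-0.5, 0.6, -2.8]
gripper_width: 17.0
finger_force: 58.9
```

```bash
python3 - <<'E'
from h import *
s=read_state();print(s["t"],s["tcp_pos"].round(1),s["ft_force"].round(1),s["gripper_width"],s["finger_force"])
c,im=snap("wrist","w3"); np.savez("w3.npz",**c)
c,im=snap("scene","s3")
E
```

```text
6.25 [ 445.5 -386.7  112.7] [-0.5  0.6 -2.8] 16.98912080299587 58.85129928588867
```

View pics/w3.png

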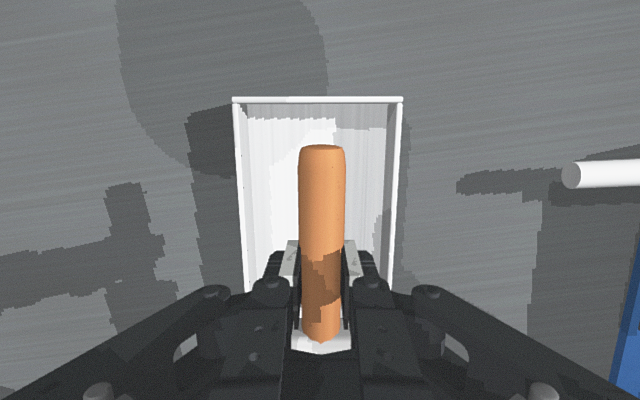

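The brush is aligned with the tray: rim at u 233–403, handle at u 322. I'll lower and release it.

>>> step_arm:
  rows:
    - [0, 0, 0, -0.02, 0]
    - [0, 0, 0, -0.04, 0]
    - [0, 0, 0, -0.06, 0]
    - [0, 0, 0, -0.08, 0]
    - [0, 0, 0, -0.095, 0]
    - [0, 0, 0, -0.1, 0]
    - [0, 0, 0, -0.104, 0]
    - [0, 0, 0, -0.104, 0]

```text
t: 7.02
tcp_pos: [447.8, -389.6, 15.2]
orientation: [0.07, 0.998, -0.0, 0.0]
ft_force: [-0.1, -0.4, -1.2]
gripper_width: 16.8
finger_force: 58.8
```

>>> step_arm:
  rows:
    - [0, 0, 0, 0, 0]
    - [0.5, 0, 0, 0, 0]
    - [0.5, 0, 0, 0, 0]
    - [0.5, 0, 0, 0, 0]
    - [0.5, 0, 0, 0, 0]
    - [0.5, 0, 0, 0, 0]
    - [0.5, 0, 0, 0.02, 0]
    - [0.5, 0, 0, 0.04, 0]

```text
t: 7.68
tcp_pos: [446.2, -388.9, 53.4]
orientation: [0.071, 0.998, 0.001, -0.002]
ft_force: [0.3, -1.4, 0.3]
gripper_width: 43.0
finger_force: 0.0
```

>>> step_arm:
  rows:
    - [0.5, 0, 0, 0.02, 0]
    - [0.5, 0, 0, 0.04, 0]
    - [0.5, 0, 0, 0.06, 0]
    - [0.5, 0, 0, 0.085, 0]
    - [0.5, 0, 0, 0.11, 0]
    - [0.5, 0, 0, 0.13, 0]
    - [0.5, 0, 0, 0.14, 0]
    - [0.5, 0, 0, 0.14, 0]

```text
t: 8.35
tcp_pos: [448.0, -390.1, 197.2]
orientation: [0.071, 0.998, -0.001, 0.002]
ft_force: [0.3, -0.5, -0.0]
gripper_width: 42.9
finger_force: 0.0
```

```bash
python3 - <<'E'
from h import *
s=read_state();print(s["t"],s["tcp_pos"].round(1),s["ft_force"].round(1),s["gripper_width"],s["finger_force"])
c,im=snap("wrist","w4"); cv2.imwrite("pics/w4c.png",cv2.resize(im,None,fx=.8,fy=.8))
c,im=snap("scene","s4"); hsv=cv2.cvtColor(im,cv2.COLOR_BGR2HSV)
m=(hsv[...,0]<25)&(hsv[...,1]>100)&(hsv[...,2]>60)
for b in blobs(m,30): print(cv2.boundingRect(b))
E
```

```text
8.35 [ 448.  -390.1  197.2] [ 0.3 -0.5 -0. ] 42.92361676782169 0.0
(168, 294, 20, 19)
(327, 42, 29, 15)
(307, 0, 39, 23)
```

View pics/w4c.png

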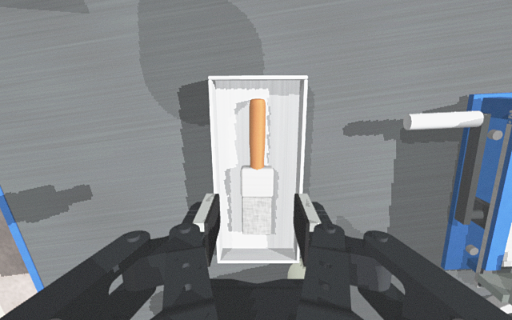

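The brush lies fully inside the tray. The lever bar is visible at about u 506–602, v 150 in full-resolution pixels.

```bash
python3 - <<'E'
from h import *
c=get_calibration("wrist"); im=cv2.imread("pics/w4.png"); hsv=cv2.cvtColor(im,cv2.COLOR_BGR2HSV)
m=(hsv[...,2]>185)&(hsv[...,1]<40); m[:,:495]=0; m[:,615:]=0; m[:130]=0; m[170:]=0
for b in blobs(m,100): print(cv2.boundingRect(b),np.round(rect(c,b,38),1),np.round(rect(c,b,43),1))
for z in (36,38,40): print(onz(c,506,151,z).round(1))
s=read_state();print(s["tcp_pos"],s["orientation"])
E
```

```text
(513, 140, 93, 22) [ 446.3 -174.2   82.8   17.3   83.9] [ 445.2 -177.7   81.4   17.1   83.9]
[ 440.5 -219.6   36. ]
[ 440.1 -220.7   38. ]
[ 439.7 -221.7   40. ]
[ 447.10618543 -389.08679048  193.12144983] [ 7.05291764e-02  9.97509509e-01  5.56494564e-04 -3.25497779e-04]
```

>>> step_arm:
  rows:
    - [0.5, 0, 0.012, 0, 0.033]
    - [0.7, 0, 0.025, 0, 0.066]
    - [1, 0, 0.038, 0, 0.1]
    - [1, 0, 0.05, 0, 0.133]
    - [1, 0, 0.063, 0, 0.166]
    - [1, 0, 0.075, 0, 0.2]
    - [1, 0, 0.088, 0, 0.23]
    - [1, 0, 0.1, 0, 0.257]

```text
t: 9.12
tcp_pos: [446.5, -288.3, 191.8]
orientation: [-0.329, 0.944, 0.001, -0.001]
ft_force: [-0.3, 0.4, 0.2]
gripper_width: 85.4
finger_force: 0.0
```

>>> step_arm:
  rows:
    - [1, 0, 0.012, -0.01, 0.033]
    - [1, 0, 0.025, -0.02, 0.066]
    - [1, -0.001, 0.038, -0.035, 0.1]
    - [1, -0.002, 0.05, -0.05, 0.133]
    - [1, -0.003, 0.063, -0.065, 0.166]
    - [1, -0.003, 0.075, -0.08, 0.2]
    - [1, -0.003, 0.09, -0.09, 0.23]
    - [1, -0.003, 0.095, -0.094, 0.256]

```text
t: 9.78
tcp_pos: [442.2, -192.7, 96.0]
orientation: [-0.673, 0.74, 0.003, -0.002]
ft_force: [0.1, -0.4, 0.1]
gripper_width: 85.5
finger_force: 0.0
```

>>> step_arm:
  rows:
    - [1, 0, 0, 0, 0]
    - [1, 0, 0, -0.02, 0]
    - [1, 0, 0, -0.04, 0]
    - [1, 0, 0, -0.055, 0]
    - [1, 0, 0, -0.07, 0]
    - [1, 0, 0, -0.08, 0]
    - [1, 0, 0, -0.08, 0]
    - [1, 0, 0, -0.08, 0]

```text
t: 10.45
tcp_pos: [443.8, -194.7, 19.9]
orientation: [-0.67, 0.742, 0.0, -0.001]
ft_force: [-0.2, -0.2, 0.9]
gripper_width: 85.3
finger_force: 0.0
```

```bash
python3 - <<'E'
from h import *
s=read_state();print(s["t"],s["tcp_pos"].round(1),s["orientation"].round(3),s["ft_force"].round(1),s["gripper_width"],s["finger_force"])
c,im=snap("wrist","w5")
E
```

```text
10.45 [ 443.8 -194.7   19.9] [-0.67   0.742  0.    -0.001] [-0.2 -0.2  0.9] 85.34173936417476 0.0
```

View pics/w5.png

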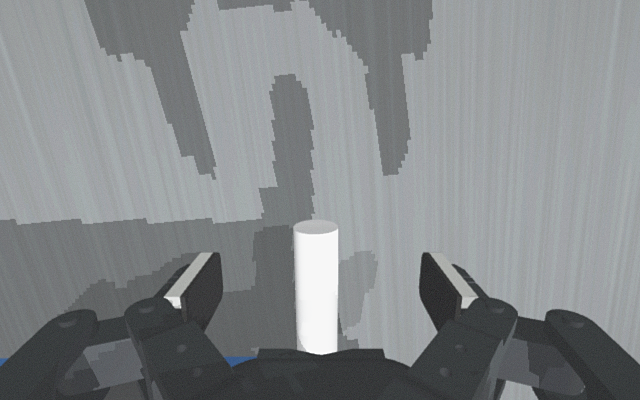

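The bar sits centred between the pads (u 294–338), so I'll close on it.

>>> step_arm:
  rows:
    - [0, 0.001, 0, 0, 0]
    - [0, 0.001, 0, 0, 0]
    - [0, 0.001, 0, 0, 0]
    - [0, 0.001, 0, 0, 0]
    - [0, 0.001, 0, 0, 0]
    - [0, 0.001, 0, 0, 0]
    - [0, 0.001, 0, 0, 0]
    - [0, 0.001, 0, 0, 0]

```text
t: 11.17
tcp_pos: [445.9, -194.4, 20.7]
orientation: [-0.671, 0.742, -0.001, 0.0]
ft_force: [2.7, -0.3, 0.4]
gripper_width: 15.8
finger_force: 58.5
```

>>> step_arm:
  rows:
    - [0, 0, 0, 0, 0]
    - [0, 0, 0, 0, 0]
    - [0, 0, 0, 0, 0]
    - [0, 0, 0, 0, 0]
    - [0, 0, 0, 0, 0]
    - [0, 0, 0, 0, 0]
    - [0, 0, 0, 0, 0]
    - [0, 0, 0, 0, 0]

```text
t: 11.83
tcp_pos: [445.9, -194.4, 20.7]
orientation: [-0.671, 0.742, -0.001, 0.0]
ft_force: [4.8, -0.8, 1.0]
gripper_width: 16.2
finger_force: 58.6
```

>>> step_arm:
  rows:
    - [0, 0.0002, 0, 0.007, 0]
    - [0, 0.001, 0, 0.014, 0]
    - [0, 0.002, 0, 0.0215, 0]
    - [0, 0.0037, -0.0004, 0.03, 0]
    - [0, 0.0057, -0.0006, 0.0366, 0]
    - [0, 0.008, -0.0008, 0.0434, 0]
    - [0, 0.0114, -0.001, 0.051, 0]
    - [0, 0.0146, -0.0014, 0.0575, 0]

```text
t: 12.5
tcp_pos: [455.7, -195.2, 72.1]
orientation: [-0.67, 0.742, 0.005, -0.003]
ft_force: [0.1, -4.7, -14.5]
gripper_width: 15.9
finger_force: 59.6
```

>>> step_arm:
  rows:
    - [0, 0.0036, -0.0004, 0.0062, 0]
    - [0, 0.0076, -0.0007, 0.0122, 0]
    - [0, 0.0126, -0.0012, 0.0189, 0]
    - [0, 0.0174, -0.0017, 0.0243, 0]
    - [0, 0.0225, -0.0022, 0.0294, 0]
    - [0, 0.0278, -0.0027, 0.0342, 0]
    - [0, 0.0343, -0.0034, 0.0394, 0]
    - [0, 0.0403, -0.004, 0.0435, 0]

```text
t: 13.17
tcp_pos: [492.4, -199.2, 122.3]
orientation: [-0.671, 0.742, 0.007, -0.007]
ft_force: [-34.2, 15.1, 25.8]
gripper_width: 16.2
finger_force: 59.1
```

>>> step_arm:
  rows:
    - [0, 0.006, -0.0006, 0.0037, 0]
    - [0, 0.0125, -0.0012, 0.007, 0]
    - [0, 0.02, -0.002, 0.0104, 0]
    - [0, 0.027, -0.0026, 0.013, 0]
    - [0, 0.0337, -0.0033, 0.015, 0]
    - [0, 0.0407, -0.004, 0.0166, 0]
    - [0, 0.049, -0.0048, 0.018, 0]
    - [0, 0.056, -0.0055, 0.0187, 0]

```text
t: 13.83
tcp_pos: [557.1, -206.7, 145.8]
orientation: [-0.671, 0.741, -0.003, 0.0]
ft_force: [0.4, 8.1, 7.5]
gripper_width: 15.4
finger_force: 61.1
```

>>> step_arm:
  rows:
    - [0, 0, 0, 0, 0]
    - [0, 0, 0, 0, 0]
    - [0, 0, 0, 0, 0]
    - [0, 0, 0, 0, 0]
    - [0, 0, 0, 0, 0]
    - [0, 0, 0, 0, 0]
    - [0, 0, 0, 0, 0]
    - [0, 0, 0, 0, 0]

```text
t: 14.5
tcp_pos: [557.0, -206.5, 145.4]
orientation: [-0.671, 0.742, -0.003, 0.001]
ft_force: [-4.4, 0.7, 14.0]
gripper_width: 15.9
finger_force: 62.5
```

```bash
python3 - <<'E'
from h import *
s=read_state();print(s["t"],s["tcp_pos"].round(1),s["orientation"].round(3),s["ft_force"].round(1),s["gripper_width"],s["finger_force"])
c,im=snap("scene","s5"); cv2.imwrite("pics/s5c.png",cv2.resize(im[150:330,180:420],None,fx=2.5,fy=2.5))
E
```

```text
14.5 [ 557.  -206.5  145.4] [-0.671  0.742 -0.003  0.001] [-4.4  0.7 14. ] 15.890024358610782 62.47633695602417
```

View pics/s5c.png

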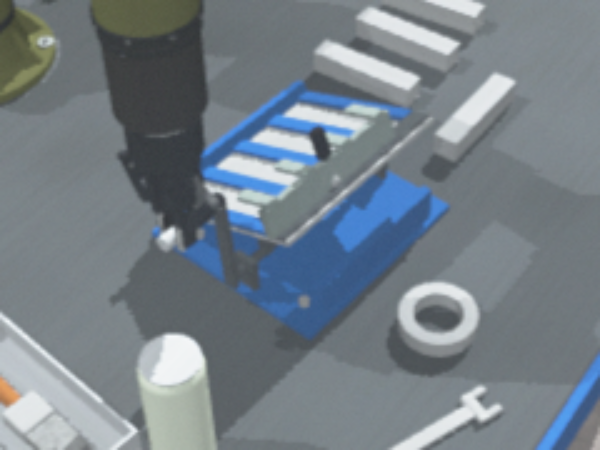

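Deck up and the lever nearly upright. I'll release and retreat upward.

>>> step_arm:
  rows:
    - [0.8, 0, 0, 0, 0]
    - [0.8, 0, 0, 0, 0]
    - [0.8, 0, 0, 0, 0]
    - [0.8, 0, 0, 0, 0]
    - [0.8, 0, 0, 0.01, 0]
    - [0.8, 0, 0, 0.03, 0]
    - [0.8, 0, 0, 0.06, 0]
    - [0.8, 0, 0, 0.09, 0]

```text
t: 15.22
tcp_pos: [555.5, -205.3, 230.9]
orientation: [-0.671, 0.742, 0.001, -0.001]
ft_force: [0.4, -1.0, 0.7]
gripper_width: 68.0
finger_force: 0.0
```

>>> step_arm:
  rows:
    - [0.8, 0, 0.01, 0.02, 0]
    - [0.8, 0, 0.03, 0.04, 0]
    - [0.8, 0, 0.05, 0.07, 0]
    - [0.8, 0, 0.08, 0.1, 0]
    - [0.8, 0, 0.11, 0.12, 0]
    - [0.8, 0, 0.14, 0.13, 0]
    - [0.8, 0, 0.16, 0.13, 0]
    - [0.8, 0, 0.16, 0.13, 0]

```text
t: 15.88
tcp_pos: [556.2, -42.2, 361.4]
orientation: [-0.672, 0.74, -0.0, 0.001]
ft_force: [1.1, -0.9, -0.8]
gripper_width: 68.4
finger_force: 0.0
```

```bash
python3 - <<'E'
from h import *
s=read_state();print(s["t"],s["tcp_pos"].round(1),s["orientation"].round(3),s["ft_force"].round(1),s["gripper_width"],s["finger_force"])
c,im=snap("wrist","w6");np.savez("w6.npz",**c)
c,im=snap("scene","s6")
E
```

```text
15.8833 [556.2 -42.2 361.4] [-0.672  0.74  -0.     0.001] [ 1.1 -0.9 -0.8] 68.38571809393515 0.0
```

View pics/w6.png

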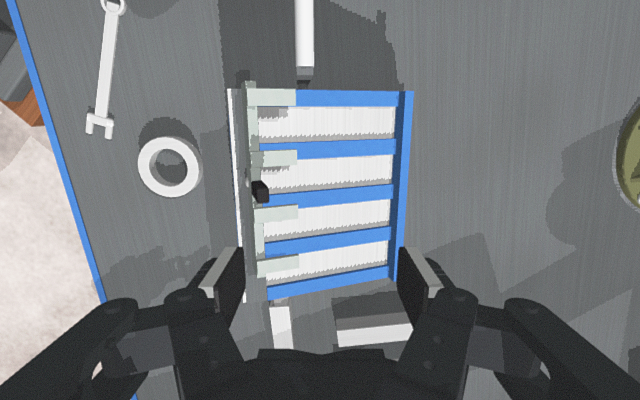

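```bash
cat > geo.py <<'E'
from h import *
H=np.array([456.7,7.5,55.]); yaw=-0.097; T=0.35
e=np.array([np.cos(yaw),np.sin(yaw),0]); f=np.array([-np.sin(yaw),np.cos(yaw),0]); k=np.array([0,0,1.])
dx=np.cos(T)*e+np.sin(T)*k; n=-np.sin(T)*e+np.cos(T)*k
def D(a,b,h): return H+a*dx+b*f+h*n     # h above hinge; floor 6, cleat 12
def todeck(c,u,v,h):
    p=onplane(c,u,v,H+h*n,n)-H; return np.array([p@dx,p@f])
def runs(l):
    d=np.diff(np.r_[0,l.astype(int),0]); return [(int(a),int(b)) for a,b in zip(np.where(d==1)[0],np.where(d==-1)[0]) if b-a>3]
E
python3 - <<'E'
from geo import *
c=dict(np.load("w6.npz")); im=cv2.imread("pics/w6.png"); hsv=cv2.cvtColor(im,cv2.COLOR_BGR2HSV)
blue=(hsv[...,0]>95)&(hsv[...,0]<125)&(hsv[...,1]>120)
for u in(310,345,380):
    print("col",u,[(r,todeck(c,u,r[0],12).round().tolist(),todeck(c,u,r[1],12).round().tolist()) for r in runs(blue[:,u])])
for v in(120,170,215,260):
    print("row",v,[(r,todeck(c,r[0],v,26).round().tolist(),todeck(c,r[1],v,26).round().tolist()) for r in runs(blue[v])])
print("expect lip px", proj(c,D(14,-60,26)),proj(c,D(0,-60,26)))
print("knob top",todeck(c,259,190,6+38+8+32), "bays",[D(100,b,6).round(1) for b in(-90,-30,30,90)])
# upper edge of deck: (232,90)-(243,300)
print("upper", todeck(c,228,95,6),todeck(c,243,300,6))
s=cv2.imread("pics/s6.png"); cs=get_calibration("scene")
for P in [(220,-128,6),(220,128,6),(0,-128,26),(0,128,26)]:
    cv2.circle(s,tuple(int(x) for x in proj(cs,D(*P)).round()),2,(0,0,255),-1)
for b in (-90,-30,30,90):
    for a in (25,175): cv2.circle(s,tuple(int(x) for x in proj(cs,D(a,b,6)).round()),2,(0,255,0),-1)
cv2.imwrite("pics/s6c.png",cv2.resize(s[150:300,200:400],None,fx=3,fy=3,interpolation=cv2.INTER_CUBIC))
E
```

```text
col 310 [((90, 106), [128.0, -127.0], [129.0, -110.0]), ((142, 158), [129.0, -69.0], [129.0, -51.0]), ((191, 207), [129.0, -10.0], [130.0, 10.0]), ((237, 252), [130.0, 50.0], [130.0, 71.0]), ((279, 292), [130.0, 109.0], [131.0, 129.0])]
col 345 [((91, 106), [85.0, -127.0], [85.0, -110.0]), ((141, 156), [84.0, -69.0], [84.0, -51.0]), ((188, 203), [83.0, -10.0], [82.0, 10.0]), ((232, 246), [81.0, 50.0], [81.0, 70.0]), ((272, 286), [80.0, 108.0], [80.0, 130.0])]
col 380 [((91, 106), [39.0, -128.0], [38.0, -110.0]), ((139, 154), [36.0, -70.0], [35.0, -51.0]), ((185, 199), [32.0, -10.0], [31.0, 9.0]), ((227, 241), [29.0, 49.0], [28.0, 70.0]), ((266, 279), [26.0, 108.0], [24.0, 129.0])]
row 120 [((44, 52), [376.0, -98.0], [370.0, -98.0]), ((396, 412), [23.0, -94.0], [-0.0, -94.0])]
row 170 [((60, 67), [372.0, -54.0], [367.0, -53.0]), ((393, 408), [23.0, -32.0], [0.0, -31.0])]
row 215 [((74, 81), [369.0, -10.0], [363.0, -10.0]), ((391, 405), [22.0, 28.0], [-0.0, 31.0])]
row 260 [((88, 95), [365.0, 37.0], [359.0, 38.0]), ((388, 398), [22.0, 93.0], [6.0, 96.0])]
expect lip px [400.32259798 147.58609908] [409.78762065 147.15678026]
knob top [203.04077161 -34.32577014] bays [array([539.4, -91. ,  94.9]), array([545.2, -31.3,  94.9]), array([551.1,  28.5,  94.9]), array([556.9,  88.2,  94.9])]
upper [ 218.02621077 -121.15650864] [217.47386029 125.38557862]
```

View pics/s6c.png

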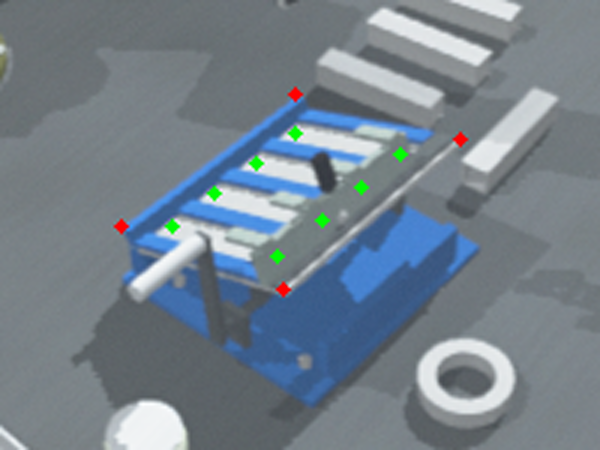

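Deck stands at tilt 0.35 and the geometry fit matches within about 1 mm. Next I'll view the tubes with the wrist camera.

>>> step_arm:
  rows:
    - [0.8, -0.004, 0.022, 0, 0.033]
    - [0.8, -0.009, 0.045, 0, 0.066]
    - [0.8, -0.014, 0.068, 0, 0.1]
    - [0.8, -0.019, 0.092, 0, 0.133]
    - [0.8, -0.024, 0.115, 0, 0.166]
    - [0.8, -0.029, 0.14, 0, 0.2]
    - [0.8, -0.034, 0.165, 0, 0.233]
    - [0.8, -0.038, 0.188, 0, 0.266]

```text
t: 16.65
tcp_pos: [517.9, 142.7, 360.0]
orientation: [0.915, -0.404, -0.0, 0.0]
ft_force: [-0.0, 0.6, -0.4]
gripper_width: 68.2
finger_force: 0.0
```

>>> step_arm:
  rows:
    - [0.8, -0.004, 0.022, 0, 0.033]
    - [0.8, -0.009, 0.045, 0, 0.066]
    - [0.8, -0.014, 0.068, 0, 0.1]
    - [0.8, -0.019, 0.092, 0, 0.133]
    - [0.8, -0.024, 0.115, 0, 0.166]
    - [0.8, -0.029, 0.14, 0, 0.2]
    - [0.8, -0.034, 0.165, 0, 0.233]
    - [0.8, -0.038, 0.188, 0, 0.266]

```text
t: 17.32
tcp_pos: [480.3, 330.9, 359.9]
orientation: [1.0, 0.002, -0.0, 0.0]
ft_force: [1.1, 0.4, -1.1]
gripper_width: 68.0
finger_force: 0.0
```

```bash
cat > tubes.py <<'E'
from h import *
def tubes(c,im,zt=32):
    """top faces of tubes: brightest low-saturation blobs"""
    hsv=cv2.cvtColor(im,cv2.COLOR_BGR2HSV); out=[]
    for b in blobs((hsv[...,2]>215)&(hsv[...,1]<40),300):
        r=rect(c,b,zt)
        if 120<r[2]<175 and 20<r[3]<50 and 330<r[0]<760: out.append((np.round(r,1).tolist(),cv2.boundingRect(b)))
    return out
E
python3 - <<'E'
from tubes import *
s=read_state();print(s["t"],s["tcp_pos"].round(1),s["orientation"].round(3),s["qpos"].round(2))
c,im=snap("wrist","w7");np.savez("w7.npz",**c)
for r in tubes(c,im):print(r)
c,im=snap("top","t7")
for r in tubes(c,im):print("top",r)
E
```

```text
17.3167 [480.3 330.9 359.9] [ 1.     0.002 -0.     0.   ] [ 0.95  0.05  0.33  0.   -1.85  0.63]
([496.3, 260.1, 120.7, 32.0, 1.5], (359, 102, 24, 87))
([498.7, 355.1, 125.5, 31.2, -0.0], (291, 98, 24, 91))
([538.3, -18.5, 161.5, 37.0, -20.9], (536, 62, 84, 110))
([649.0, 266.3, 149.3, 31.6, 88.7], (313, 12, 117, 31))
top ([478.5, 257.6, 145.5, 30.5, 1.7], (233, 210, 10, 44))
top ([645.6, 264.2, 150.4, 31.3, -89.3], (215, 178, 45, 10))
```

View pics/w7.png

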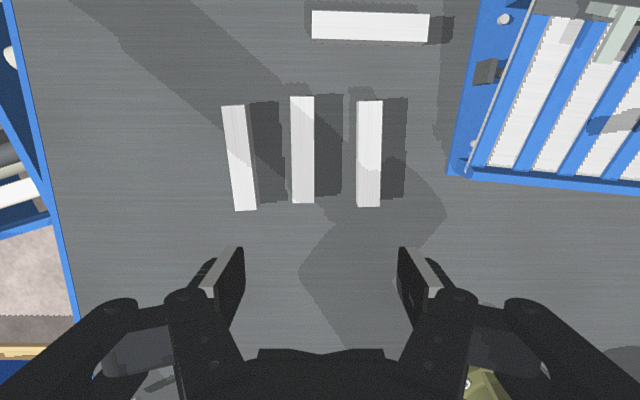

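```bash
python3 - <<'E'
from tubes import *
c=dict(np.load("w7.npz")); im=cv2.imread("pics/w7.png")
print(im[190,245],im[190,302],im[190,370],im[220,330],im[150,262])
Q={"L":[(221,107),(245,104),(256,208.5),(234,210.5)],"M":[(290.5,97),(314,96.5),(314,203),(291,203)],"R":[(358.5,101),(382.5,101),(380,207),(357,206.5)],"T":[(312.5,11),(429.5,14),(428,42),(312,39)]}
for k,q in Q.items():
    print(k,np.round(rect(c,np.array(q)[:,None],32),1))
E
```

```text
[234 234 234] [216 217 216] [212 214 212] [115 115 112] [71 72 70]
L [477.1 445.9 150.5  33.2   3.1]
M [488.2 356.5 150.3  34.   -0. ]
R [482.6 260.3 151.1  34.1   1.2]
T [649.4 266.3 150.8  32.6  88.9]
```

All four tubes located. First: the right-hand near tube goes to bay0.

>>> step_arm:
  rows:
    - [0.8, 0, -0.012, -0.03, 0.007]
    - [0.8, 0, -0.024, -0.065, 0.007]
    - [0.8, 0, -0.036, -0.1, 0.007]
    - [0.8, 0, -0.048, -0.135, 0.007]
    - [0.8, 0, -0.06, -0.17, 0.007]
    - [0.8, 0, -0.072, -0.205, 0.007]
    - [0.8, 0.001, -0.072, -0.24, 0.007]
    - [0.8, 0.001, -0.072, -0.28, 0.007]

```text
t: 18.08
tcp_pos: [482.3, 256.8, 79.9]
orientation: [1.0, 0.009, 0.001, -0.0]
ft_force: [0.3, -0.2, 0.9]
gripper_width: 68.6
finger_force: 0.0
```

>>> step_arm:
  rows:
    - [0.8, 0, 0, -0.02, 0]
    - [0.8, 0, 0, -0.04, 0]
    - [0.8, 0, 0, -0.06, 0]
    - [0.8, 0, 0, -0.066, 0]
    - [0.8, 0, 0, -0.066, 0]
    - [0, 0, 0, -0.066, 0]
    - [0, 0, 0, -0.066, 0]
    - [0, 0, 0, -0.066, 0]

```text
t: 18.75
tcp_pos: [482.1, 259.7, 15.9]
orientation: [1.0, 0.011, 0.001, -0.001]
ft_force: [-1.5, 4.5, 5.2]
gripper_width: 32.7
finger_force: 3.1
```

>>> step_arm:
  rows:
    - [0, 0, 0, 0, 0]
    - [0, 0, 0, 0, 0]
    - [0, 0, 0, 0, 0]
    - [0, 0, 0, 0, 0]
    - [0, 0, 0, 0.005, 0]
    - [0, 0, 0, 0.015, 0]
    - [0, 0, 0, 0.035, 0]
    - [0, 0, 0, 0.06, 0]

```text
t: 19.42
tcp_pos: [479.5, 257.5, 72.5]
orientation: [1.0, 0.011, -0.002, 0.002]
ft_force: [0.8, 0.2, -4.0]
gripper_width: 30.5
finger_force: 61.0
```

>>> step_arm:
  rows:
    - [0, 0, 0, 0.03, 0]
    - [0, 0, 0, 0.065, 0]
    - [0, 0, 0, 0.1, 0]
    - [0, 0.002, -0.012, 0.135, -0.004]
    - [0, 0.006, -0.035, 0.165, -0.008]
    - [0, 0.01, -0.065, 0.186, -0.012]
    - [0, 0.015, -0.1, 0.186, -0.016]
    - [0, 0.02, -0.135, 0.186, -0.02]

```text
t: 20.08
tcp_pos: [501.0, 122.7, 261.9]
orientation: [1.0, -0.02, 0.001, -0.001]
ft_force: [-0.1, 1.1, -4.9]
gripper_width: 30.4
finger_force: 61.2
```

>>> step_arm:
  rows:
    - [0, 0.005, -0.035, 0, -0.004]
    - [0, 0.01, -0.07, 0, -0.008]
    - [0, 0.016, -0.105, 0, -0.012]
    - [0, 0.022, -0.14, 0, -0.016]
    - [0, 0.027, -0.17, 0, -0.018]
    - [0, 0.031, -0.195, 0, -0.018]
    - [0, 0.033, -0.21, 0, -0.018]
    - [0, 0.033, -0.2145, 0, -0.018]

```text
t: 20.75
tcp_pos: [533.5, -93.2, 259.5]
orientation: [0.999, -0.05, -0.001, 0.0]
ft_force: [0.4, 1.5, -3.9]
gripper_width: 30.6
finger_force: 61.1
```

>>> step_arm:
  rows:
    - [0, 0, 0, 0, 0]
    - [0, 0, 0, -0.015, 0]
    - [0, 0, 0, -0.035, 0]
    - [0, 0, 0, -0.055, 0]
    - [0, 0, 0, -0.075, 0]
    - [0, 0, 0, -0.09, 0]
    - [0, 0, 0, -0.1, 0]
    - [0, 0, 0, -0.1, 0]

```text
t: 21.42
tcp_pos: [532.8, -89.7, 157.3]
orientation: [0.999, -0.048, -0.002, -0.0]
ft_force: [0.1, -0.5, -4.6]
gripper_width: 30.4
finger_force: 61.0
```

```bash
python3 - <<'E'
from h import *
s=read_state();print(s["t"],s["tcp_pos"].round(1),s["orientation"].round(3),s["ft_force"].round(1),s["gripper_width"],s["finger_force"])
c,im=snap("wrist","w8");np.savez("w8.npz",**c)
E
```

```text
21.4167 [532.8 -89.7 157.3] [ 0.999 -0.048 -0.002 -0.   ] [ 0.1 -0.5 -4.6] 30.43877329922077 61.00421190261841
```

View pics/w8.png

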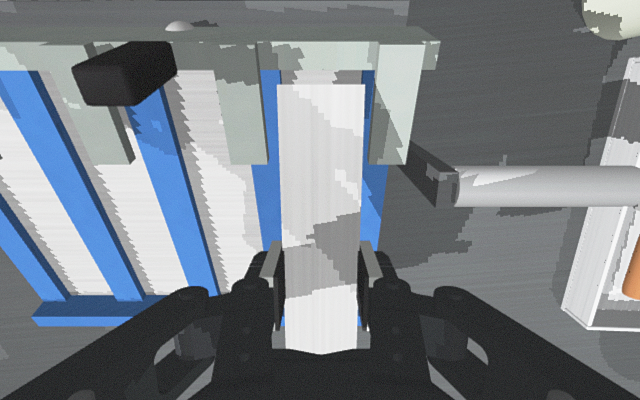

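Tube lines up with bay0 between the tabs (u 276–365 in gap 268–370). Lowering now.

>>> step_arm:
  rows:
    - [0, 0, 0, -0.006, 0]
    - [0, 0, 0, -0.012, 0]
    - [0, 0, 0, -0.018, 0]
    - [0, 0, 0, -0.023, 0]
    - [0, 0, 0, -0.027, 0]
    - [0, 0, 0, -0.031, 0]
    - [0, 0, 0, -0.035, 0]
    - [0, 0, 0, -0.035, 0]

```text
t: 22.13
tcp_pos: [532.3, -91.0, 125.3]
orientation: [0.999, -0.048, -0.002, 0.0]
ft_force: [-12.9, 3.2, 4.1]
gripper_width: 30.7
finger_force: 63.3
```

>>> step_arm:
  rows:
    - [0, 0, 0, -0.003, 0]
    - [0, 0, 0, -0.006, 0]
    - [0, 0, 0, -0.009, 0]
    - [0, 0, 0, -0.012, 0]
    - [0, 0, 0, -0.012, 0]
    - [0, 0, 0, -0.012, 0]
    - [0, 0, 0, -0.012, 0]
    - [0, 0, 0, -0.012, 0]

```text
t: 22.8
tcp_pos: [532.8, -91.2, 113.8]
orientation: [0.999, -0.049, -0.001, 0.0]
ft_force: [-10.3, 1.3, 3.9]
gripper_width: 30.6
finger_force: 64.3
```

```bash
python3 - <<'E'
from h import *
s=read_state();print(s["t"],s["tcp_pos"].round(1),s["orientation"].round(3),s["ft_force"].round(1),s["gripper_width"],s["finger_force"])
c,im=snap("scene","s9"); cv2.imwrite("pics/s9c.png",cv2.resize(im[140:290,200:380],None,fx=3,fy=3,interpolation=cv2.INTER_CUBIC))
E
```

```text
22.8 [532.8 -91.2 113.8] [ 0.999 -0.049 -0.001  0.   ] [-10.3   1.3   3.9] 30.57198204308658 64.27160024642944
```

View pics/s9c.png

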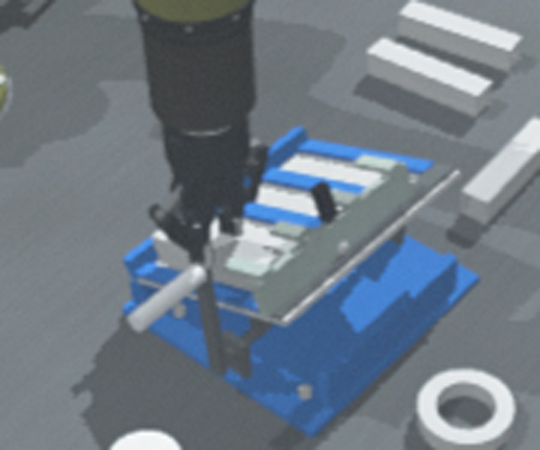

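>>> step_arm:
  rows:
    - [0, 0, 0, -0.002, 0]
    - [0, 0, 0, -0.002, 0]
    - [0.5, 0, 0, -0.002, 0]
    - [0.5, 0, 0, -0.002, 0]
    - [0.5, 0, 0, -0.002, 0]
    - [0.5, 0, 0, 0.005, 0]
    - [0.5, 0, 0, 0.02, 0]
    - [0.5, 0, 0, 0.04, 0]

```text
t: 23.52
tcp_pos: [533.5, -90.9, 152.5]
orientation: [0.999, -0.049, -0.001, 0.0]
ft_force: [-0.2, 0.9, 0.9]
gripper_width: 42.8
finger_force: 0.0
```

>>> step_arm:
  rows:
    - [0.5, 0, 0, 0.025, 0]
    - [0.5, 0, 0.01, 0.055, 0]
    - [0.5, 0, 0.03, 0.09, 0]
    - [0.5, 0, 0.05, 0.125, 0]
    - [0.5, 0, 0.07, 0.16, 0]
    - [0.5, 0, 0.09, 0.19, 0]
    - [0.5, 0, 0.1, 0.2, 0]
    - [0.5, 0, 0.1, 0.2, 0]

```text
t: 24.18
tcp_pos: [534.8, 10.7, 357.3]
orientation: [0.999, -0.048, 0.003, -0.001]
ft_force: [1.1, 0.2, 0.4]
gripper_width: 43.0
finger_force: 0.0
```

```bash
python3 - <<'E'
from geo import *
s=read_state();print(s["t"],s["tcp_pos"].round(1),s["orientation"].round(3),s["ft_force"].round(1),s["gripper_width"],s["finger_force"])
c,im=snap("wrist","w10");np.savez("w10.npz",**c)
E
```

```text
24.1833 [534.8  10.7 357.3] [ 0.999 -0.048  0.003 -0.001] [1.1 0.2 0.4] 42.95725260891945 0.0
```

View pics/w10.png

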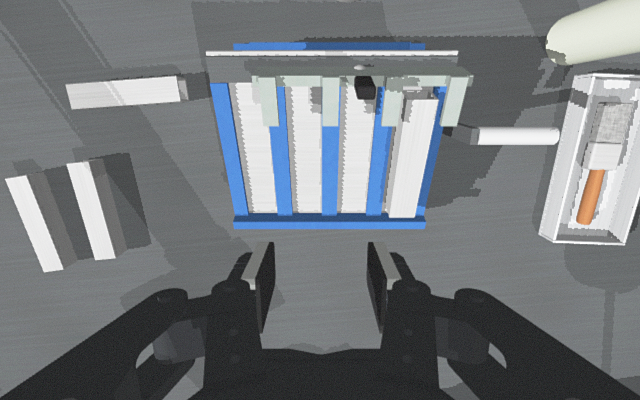

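Tube 1 lies in bay0, slid down to the lip (u 388–437, v 98–217). Checking the remaining tubes' positions.

```bash
python3 - <<'E'
from geo import *
c=dict(np.load("w10.npz"))
print([todeck(c,u,v,38).round().tolist() for u,v in((404,99),(438,99),(388,217),(417,217))])
Q={"M":[(66,165),(87,160),(116,257),(97,262)],"L":[(6,179),(27,175),(63,269),(43,272)],"T":[(66,84),(178,76),(182,102),(70,108)]}
for k,q in Q.items(): print(k,np.round(rect(c,np.array(q)[:,None],32),1))
E
```

```text
[[180.0, -73.0], [180.0, -107.0], [29.0, -75.0], [29.0, -111.0]]
M [487.3 355.5 155.5  31.9   1.2]
L [476.4 445.9 150.5  32.7   2.8]
T [650.3 266.8 153.9  33.2  87.5]
```

>>> step_arm:
  rows:
    - [0.8, -0.003, 0.02, 0, 0.002]
    - [0.8, -0.006, 0.04, 0, 0.004]
    - [0.8, -0.009, 0.065, 0, 0.006]
    - [0.8, -0.012, 0.09, 0, 0.008]
    - [0.8, -0.016, 0.115, 0, 0.011]
    - [0.8, -0.02, 0.145, 0, 0.014]
    - [0.8, -0.024, 0.175, 0, 0.017]
    - [0.8, -0.028, 0.205, 0, 0.02]

```text
t: 24.9
tcp_pos: [505.8, 214.7, 351.9]
orientation: [1.0, -0.017, -0.001, 0.001]
ft_force: [0.8, -0.1, 0.2]
gripper_width: 68.3
finger_force: 0.0
```

>>> step_arm:
  rows:
    - [0.8, -0.004, 0.03, 0, 0.003]
    - [0.8, -0.008, 0.06, -0.025, 0.006]
    - [0.8, -0.012, 0.085, -0.055, 0.009]
    - [0.8, -0.016, 0.11, -0.085, 0.012]
    - [0.8, -0.02, 0.13, -0.115, 0.014]
    - [0.8, -0.02, 0.14, -0.15, 0.014]
    - [0.8, -0.02, 0.14, -0.185, 0.014]
    - [0.8, -0.02, 0.14, -0.22, 0.014]

```text
t: 25.57
tcp_pos: [485.6, 353.5, 129.8]
orientation: [1.0, 0.005, -0.001, 0.001]
ft_force: [0.0, -0.6, -0.6]
gripper_width: 68.4
finger_force: 0.0
```

```bash
python3 - <<'E'
from tubes import *
s=read_state();print(s["t"],s["tcp_pos"].round(1),s["orientation"].round(3))
c,im=snap("wrist","w11");np.savez("w11.npz",**c)
hsv=cv2.cvtColor(im,cv2.COLOR_BGR2HSV); m=(hsv[...,2]>190)&(hsv[...,1]<40)
for b in blobs(m,500): print(cv2.boundingRect(b),np.round(rect(c,b,32),1))
E
```

```text
25.5667 [485.6 353.5 129.8] [ 1.     0.005 -0.001  0.001]
(160, 109, 65, 173) [485.2 446.  132.5  32.2   3.7]
(295, 93, 47, 195) [4.886e+02 3.553e+02 1.500e+02 3.230e+01 2.000e-01]
```

>>> step_arm:
  rows:
    - [0.8, 0.001, 0, -0.03, 0]
    - [0.8, 0.001, 0, -0.06, 0]
    - [0.8, 0.001, 0, -0.085, 0]
    - [0.8, 0.001, 0, -0.105, 0]
    - [0.8, 0.001, 0, -0.119, 0]
    - [0.8, 0.001, 0, -0.119, 0]
    - [0, 0.001, 0, -0.119, 0]
    - [0, 0.001, 0, -0.119, 0]

```text
t: 26.28
tcp_pos: [488.0, 354.4, 15.7]
orientation: [1.0, 0.005, 0.001, -0.0]
ft_force: [-0.2, 0.6, 1.5]
gripper_width: 45.4
finger_force: 0.0
```

>>> step_arm:
  rows:
    - [0, 0, 0, 0, 0]
    - [0, 0, 0, 0, 0]
    - [0, 0, 0, 0, 0]
    - [0, 0, 0, 0, 0]
    - [0, 0, 0, 0, 0]
    - [0, 0, 0, 0.01, 0]
    - [0, 0, 0, 0.03, 0]
    - [0, 0, 0, 0.06, 0]

```text
t: 26.95
tcp_pos: [485.1, 352.4, 71.0]
orientation: [1.0, 0.005, -0.003, 0.003]
ft_force: [0.3, 0.3, -3.5]
gripper_width: 30.7
finger_force: 61.6
```

```bash
python3 - <<'E'
from h import *
s=read_state();print(s["t"],s["tcp_pos"].round(1),s["orientation"].round(4),s["ft_force"].round(1),s["gripper_width"],s["finger_force"])
E
```

```text
26.95 [485.1 352.4  71. ] [ 1.      0.0046 -0.0029  0.0025] [ 0.3  0.3 -3.5] 30.702889934631077 61.62228584289551
```

>>> step_arm:
  rows:
    - [0, 0, 0, 0.03, 0]
    - [0, 0, 0, 0.065, 0]
    - [0, 0, 0, 0.1, 0]
    - [0, 0.002, -0.012, 0.135, -0.004]
    - [0, 0.006, -0.035, 0.165, -0.008]
    - [0, 0.01, -0.065, 0.186, -0.012]
    - [0, 0.015, -0.1, 0.186, -0.016]
    - [0, 0.02, -0.135, 0.186, -0.02]

```text
t: 27.62
tcp_pos: [506.9, 218.2, 261.8]
orientation: [1.0, -0.026, 0.001, -0.001]
ft_force: [1.9, 0.5, -4.6]
gripper_width: 30.5
finger_force: 61.7
```

>>> step_arm:
  rows:
    - [0, 0.005, -0.037, 0, -0.003]
    - [0, 0.01, -0.075, 0, -0.006]
    - [0, 0.016, -0.113, 0, -0.01]
    - [0, 0.022, -0.15, 0, -0.013]
    - [0, 0.027, -0.187, 0, -0.014]
    - [0, 0.031, -0.22, 0, -0.014]
    - [0, 0.033, -0.24, 0, -0.014]
    - [0, 0.033, -0.2504, 0, -0.014]

```text
t: 28.28
tcp_pos: [539.5, -33.8, 259.7]
orientation: [0.999, -0.05, -0.001, 0.0]
ft_force: [0.5, 0.1, -3.4]
gripper_width: 30.7
finger_force: 61.7
```

>>> step_arm:
  rows:
    - [0, 0, 0, 0, 0]
    - [0, 0, 0, -0.015, 0]
    - [0, 0, 0, -0.035, 0]
    - [0, 0, 0, -0.055, 0]
    - [0, 0, 0, -0.075, 0]
    - [0, 0, 0, -0.09, 0]
    - [0, 0, 0, -0.1, 0]
    - [0, 0, 0, -0.1, 0]

```text
t: 28.95
tcp_pos: [539.3, -30.4, 159.4]
orientation: [0.999, -0.048, -0.001, 0.0]
ft_force: [-4.2, 0.9, 0.1]
gripper_width: 30.6
finger_force: 69.0
```

```bash
python3 - <<'E'
from geo import *
s=read_state();print(s["t"],s["tcp_pos"].round(1),s["orientation"].round(4),s["ft_force"].round(1),s["gripper_width"],s["finger_force"])
c,im=snap("wrist","w12"); hsv=cv2.cvtColor(im,cv2.COLOR_BGR2HSV)
# tube front end edges at the row of tab level, tab edges
for v in (95,110,130):
    g=cv2.GaussianBlur(im,(3,3),0)[v].astype(int); d=np.abs(np.diff(g.sum(1)));u=np.where(d>60)[0]; print(v,u[(u>180)&(u<480)])
E
```

```text
28.95 [539.3 -30.4 159.4] [ 9.989e-01 -4.790e-02 -8.000e-04  1.000e-04] [-4.2  0.9  0.1] 30.593555559444475 69.04228448867798
95 [183 184 258 259 261 271 274 279 280 297 416 417]
110 [183 184 270 271 382 383 414 415 423 424]
130 [187 188 268 269 364 365 408 419 420]
```

View pics/w12.png

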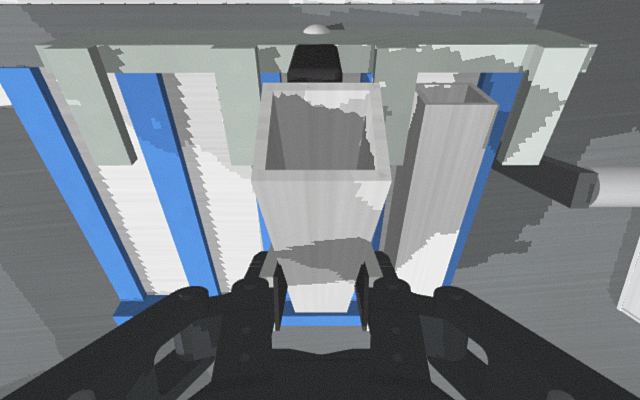

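The tube's far end rode up on the knob and pitched up. I'll compute its pitch from the end face corners: top edge (252..392, 170), bottom edge (263..387, 84).

```bash
python3 - <<'E'
from geo import *
c=get_calibration("wrist")
def atd(u,v,Z): return c["R"].T@(np.linalg.solve(c["K"],[u,v,1.])*Z-c["t"])
f1=c["K"][0,0]*32
a=atd(322,170,f1/140); b=atd(325,84,f1/124)
print(a.round(1),b.round(1),(a-b).round(1),np.linalg.norm(a-b))
s=read_state()["tcp_pos"]; 
for p in(a,b): q=p-s; print((q@e).round(1),(q@f).round(1),q[2].round(1))
for P in [(184,-34,84),(196,-34,84),(184,-34,52)]: q=D(*P)-s; print("knob",(q@e).round(1),(q@f).round(1),q[2].round(1))
E
```

```text
[593.7 -36.5 227.3] [613.2 -39.1 211.6] [-19.4   2.7  15.7] 25.08409411936922
55.0 -0.8 67.5
74.6 -1.6 51.9
knob 58.4 -4.3 37.2
knob 69.7 -4.3 41.3
knob 69.4 -4.3 7.2
```

That was my 15th picture, one over the 14 allowed. I won't view any more and will rely on measurements. Next I'll lift the tube off the knob, back it off, and come down along the deck normal.

>>> step_arm:
  rows:
    - [0, 0, 0, 0.01, 0]
    - [0, 0, 0, 0.02, 0]
    - [0, -0.006, 0, 0.03, 0]
    - [0, -0.013, 0.001, 0.03, 0]
    - [0, -0.02, 0.002, 0.03, 0]
    - [0, -0.026, 0.0026, 0.025, 0]
    - [0, -0.026, 0.0026, 0.015, 0]
    - [0, -0.026, 0.0026, 0.005, 0]

```text
t: 29.67
tcp_pos: [513.6, -28.4, 163.8]
orientation: [0.999, -0.048, 0.0, -0.0]
ft_force: [0.3, -0.1, -3.8]
gripper_width: 30.4
finger_force: 68.4
```

```bash
python3 - <<'E'
from geo import *
s=read_state();print(s["t"],s["tcp_pos"].round(1),s["ft_force"].round(1),s["gripper_width"],s["finger_force"])
c,im=snap("wrist","w13")
for u in(300,322,345):
    g=cv2.GaussianBlur(im,(3,3),0)[:320,u].astype(int).sum(1); d=np.abs(np.diff(g)); print(u,[(int(v),int(g[v+2])) for v in np.where(d>50)[0]])
for v in(90,130,165,175,200):
    g=cv2.GaussianBlur(im,(3,3),0)[v].astype(int).sum(1); d=np.abs(np.diff(g)); print(v,[(int(u),int(g[u+2])) for u in np.where(d>50)[0] if 200<u<440])
E
```

```text
29.6667 [513.6 -28.4 163.8] [ 0.3 -0.1 -3.8] 30.412659628813405 68.39479923248291
300 [(16, 588), (17, 693), (18, 698), (94, 414), (95, 366), (166, 516), (167, 532), (244, 372), (245, 353), (284, 640), (285, 670), (312, 411), (313, 378)]
322 [(16, 588), (17, 691), (18, 695), (102, 398), (103, 359), (166, 508), (238, 409), (239, 364), (283, 665), (312, 402), (313, 374)]
345 [(1, 243), (2, 220), (9, 397), (61, 530), (111, 397), (112, 366), (166, 537), (167, 548), (236, 411), (237, 367), (279, 633), (280, 672), (312, 429), (313, 380)]
90 [(407, 403), (408, 320), (409, 312), (416, 484), (417, 545), (418, 543)]
130 [(249, 482), (250, 405), (251, 394), (256, 512), (268, 306), (269, 289), (362, 295), (364, 516), (365, 597), (366, 597), (385, 409), (395, 573), (396, 587), (405, 387), (406, 300), (407, 290), (409, 457), (410, 522), (411, 530)]
165 [(264, 343), (265, 301), (374, 512), (375, 569), (376, 559), (389, 409), (391, 590), (392, 546), (394, 324), (395, 293), (404, 505), (405, 516)]
175 [(206, 684), (250, 531), (391, 325), (392, 296), (402, 483), (403, 518)]
200 [(202, 422), (203, 502), (204, 514), (214, 684), (383, 414), (384, 331), (385, 298), (398, 488), (399, 515)]
```

>>> step_arm:
  rows:
    - [0, 0.0025, 0, -0.007, 0]
    - [0, 0.005, 0, -0.014, 0]
    - [0, 0.0075, -0.001, -0.021, 0]
    - [0, 0.01, -0.001, -0.028, 0]
    - [0, 0.0125, -0.001, -0.035, 0]
    - [0, 0.0145, -0.0015, -0.04, 0]
    - [0, 0.016, -0.0015, -0.044, 0]
    - [0, 0.016, -0.0015, -0.044, 0]

```text
t: 30.38
tcp_pos: [534.9, -30.8, 127.1]
orientation: [0.999, -0.048, 0.007, 0.001]
ft_force: [4.7, -0.9, 16.8]
gripper_width: 30.6
finger_force: 71.4
```

>>> step_arm:
  rows:
    - [0, 0.001, 0, -0.003, 0]
    - [0, 0.002, 0, -0.006, 0]
    - [0, 0.003, -0.0005, -0.009, 0]
    - [0, 0.0045, -0.0005, -0.012, 0]
    - [0, 0.0045, -0.0005, -0.012, 0]
    - [0, 0.0045, -0.0005, -0.012, 0]
    - [0, 0.0045, -0.0005, -0.012, 0]
    - [0, 0.0045, -0.0005, -0.012, 0]

```text
t: 31.05
tcp_pos: [538.5, -31.1, 114.1]
orientation: [0.999, -0.048, 0.005, 0.0]
ft_force: [3.5, -0.6, 12.9]
gripper_width: 30.4
finger_force: 71.7
```

```bash
python3 - <<'E'
from geo import *
s=read_state();print(s["t"],s["tcp_pos"].round(1),s["ft_force"].round(1),s["gripper_width"],s["finger_force"])
c,im=snap("wrist","w14")
for h in(38,):print("expect end px",proj(c,D(172,-30,38)),proj(c,D(172,-46,38)),proj(c,D(172,-14,38)),proj(c,D(172,-30,6)))
for u in(300,322,345):
    g=cv2.GaussianBlur(im,(3,3),0)[:320,u].astype(int).sum(1); d=np.abs(np.diff(g)); print(u,[(int(v),int(g[v+2])) for v in np.where(d>50)[0]])
for v in(90,130,165,200):
    g=cv2.GaussianBlur(im,(3,3),0)[v].astype(int).sum(1); d=np.abs(np.diff(g)); print(v,[(int(u),int(g[u+2])) for u in np.where(d>50)[0] if 200<u<440])
E
```

```text
31.05 [538.5 -31.1 114.1] [ 3.5 -0.6 12.9] 30.447864324786934 71.69987797737122
expect end px [317.43758358 123.39672758] [368.00988697 123.44736173] [266.86380267 123.34609194] [318.11061776  92.29258193]
300 [(1, 145), (2, 108), (97, 372), (98, 405), (109, 560), (110, 614), (111, 626), (238, 425), (239, 388), (293, 675), (294, 695)]
322 [(1, 145), (2, 99), (97, 368), (98, 400), (109, 635), (110, 695), (111, 698), (231, 407), (232, 392), (264, 514), (290, 668), (291, 696)]
345 [(5, 444), (11, 275), (12, 205), (13, 146), (14, 108), (95, 346), (96, 397), (97, 403), (109, 668), (110, 708), (223, 452), (224, 399), (225, 397), (284, 610), (285, 671), (286, 698)]
90 [(225, 303), (226, 257), (231, 379), (232, 400), (259, 186), (260, 160), (349, 354), (350, 399), (358, 509), (359, 566), (360, 515), (361, 444), (362, 407), (371, 282), (372, 260), (389, 486), (390, 500), (394, 632)]
130 [(231, 352), (232, 262), (233, 253), (238, 405), (263, 593), (264, 631), (375, 395), (376, 278), (377, 260), (385, 434), (386, 488), (387, 519), (389, 628)]
165 [(237, 333), (238, 258), (239, 247), (243, 396), (267, 577), (268, 624), (371, 387), (372, 276), (373, 257), (380, 457), (381, 496), (385, 640)]
200 [(231, 448), (232, 397), (233, 395), (271, 559), (272, 618), (273, 619), (367, 348), (368, 268), (369, 272), (405, 395), (436, 474), (437, 558), (438, 573)]
```

>>> step_arm:
  rows:
    - [0, 0, 0, -0.003, 0]
    - [0, -0.001, 0, -0.005, 0]
    - [0, -0.002, 0, -0.005, 0]
    - [0, -0.002, 0, -0.005, 0]
    - [0.5, -0.002, 0, -0.003, 0]
    - [0.5, -0.002, 0, -0.003, 0]
    - [0.5, -0.002, 0, -0.003, 0]
    - [0.5, -0.002, 0, -0.003, 0]

```text
t: 31.77
tcp_pos: [532.5, -30.7, 105.5]
orientation: [0.999, -0.049, -0.0, 0.0]
ft_force: [0.3, -0.9, -1.0]
gripper_width: 43.1
finger_force: 0.0
```

>>> step_arm:
  rows:
    - [0.5, 0, 0, 0.01, 0]
    - [0.5, 0, 0, 0.04, 0]
    - [0.5, 0, 0.01, 0.07, 0]
    - [0.5, 0, 0.02, 0.1, 0]
    - [0.5, 0, 0.04, 0.135, 0]
    - [0.5, 0, 0.06, 0.17, 0]
    - [0.5, 0, 0.08, 0.2, 0]
    - [0.5, 0, 0.1, 0.23, 0]

```text
t: 32.43
tcp_pos: [532.3, 70.0, 338.6]
orientation: [0.999, -0.049, 0.001, -0.0]
ft_force: [0.9, 0.5, 0.2]
gripper_width: 42.9
finger_force: 0.0
```

```bash
cat > chk.py <<'E'
from geo import *
def prof(c,im,b,h=38):
    """brightness along the bay's centre line, and across; report edges in deck coords on plane h"""
    g=cv2.GaussianBlur(im,(3,3),0).astype(int).sum(2)
    def edges(P):
        px=np.array([proj(c,p) for p in P]).round().astype(int); ok=(px[:,0]>=0)&(px[:,0]<640)&(px[:,1]>=0)&(px[:,1]<400)
        return np.where(ok,g[px[:,1].clip(0,399),px[:,0].clip(0,639)],0)
    A=np.arange(0,222,2); va=edges([D(a,b,h) for a in A]); 
    B=np.arange(b-34,b+35,2); vb=edges([D(60,x,h) for x in B]); vc=edges([D(130,x,h) for x in B])
    j=lambda X,v:[(int(X[i]),int(v[i]),int(v[i+1])) for i in np.where(abs(np.diff(v))>60)[0]]
    print("bay",b,"along",j(A,va),"\n  across60",j(B,vb),"\n  across130",j(B,vc))
E
python3 - <<'E'
from chk import *
s=read_state();print(s["t"],s["tcp_pos"].round(1),s["ft_force"].round(1),s["gripper_width"],s["orientation"].round(4))
c,im=snap("wrist","w15");np.savez("w15.npz",**c)
for b in(-90,-30): prof(c,im,b)
hsv=cv2.cvtColor(im,cv2.COLOR_BGR2HSV); m=(hsv[...,2]>195)&(hsv[...,1]<40)
for z in (32,):
  for b in blobs(m,500): print(cv2.boundingRect(b),np.round(rect(c,b,z),1))
E
```

```text
32.4333 [532.3  70.  338.6] [0.9 0.5 0.2] 42.93072345661975 [ 9.988e-01 -4.870e-02  7.000e-04 -2.000e-04]
bay -90 along [(8, 368, 436), (20, 459, 396), (22, 396, 308), (26, 251, 347), (28, 347, 540), (30, 540, 702), (178, 707, 546), (180, 546, 351), (192, 400, 614), (202, 611, 412), (204, 412, 322), (218, 343, 429)] 
  across60 [(-110, 345, 590), (-108, 590, 688), (-76, 680, 586), (-68, 569, 414), (-66, 414, 293), (-64, 293, 373), (-60, 353, 273)] 
  across130 [(-110, 334, 443), (-108, 443, 691), (-76, 683, 583), (-68, 571, 480), (-66, 480, 291), (-64, 291, 356), (-60, 348, 259)]
bay -30 along [(8, 384, 453), (20, 439, 358), (24, 373, 672), (174, 677, 445), (184, 385, 270), (186, 270, 138), (202, 132, 296), (212, 262, 332), (218, 388, 560)] 
  across60 [(-64, 293, 373), (-60, 353, 273), (-50, 331, 512), (-48, 512, 659), (-16, 693, 605), (-8, 512, 392)] 
  across130 [(-64, 291, 356), (-60, 348, 259), (-56, 268, 335), (-50, 327, 496), (-48, 496, 650), (-16, 669, 561), (-8, 515, 386)]
(34, 173, 59, 100) [475.1 445.1 150.2  31.9   3.6]
(551, 127, 89, 116) [ 456.3 -309.1  196.3  112.3    9.3]
(391, 94, 53, 125) [521.1 -57.8 172.6  42.9 -11.9]
(442, 89, 67, 127) [ 519.2 -135.1  178.4   42.6  -15.9]
(448, 79, 25, 40) [ 594.1 -117.9   48.    22.4  -12.6]
(99, 68, 120, 35) [648.7 266.6 149.6  32.   88.4]
(511, 65, 36, 53) [ 595.  -205.1   69.3   22.5  -17. ]
(385, 65, 42, 54) [609.4 -48.1  65.3  48.8  -9.5]
(343, 64, 44, 147) [552.3  11.1 193.7  49.1  -6.6]
(288, 64, 51, 147) [558.6  76.  193.   64.4  -4.7]
(260, 38, 269, 5) [672.5 -35.4 332.2   4.5  84.4]
(602, 0, 38, 53) [ 656.2 -313.1   58.1   44.3    8.9]
```

>>> step_arm:
  rows:
    - [0.8, -0.003, 0.02, 0, 0.003]
    - [0.8, -0.006, 0.04, 0, 0.006]
    - [0.8, -0.009, 0.063, 0, 0.009]
    - [0.8, -0.012, 0.088, 0, 0.012]
    - [0.8, -0.016, 0.113, 0, 0.015]
    - [0.8, -0.02, 0.14, 0, 0.018]
    - [0.8, -0.024, 0.17, 0, 0.021]
    - [0.8, -0.028, 0.2, 0, 0.024]

```text
t: 33.15
tcp_pos: [504.2, 270.5, 336.7]
orientation: [1.0, -0.011, 0.0, -0.0]
ft_force: [0.0, -0.3, 0.1]
gripper_width: 68.6
finger_force: 0.0
```

>>> step_arm:
  rows:
    - [0.8, -0.004, 0.03, 0, 0.003]
    - [0.8, -0.008, 0.06, -0.02, 0.006]
    - [0.8, -0.012, 0.09, -0.05, 0.009]
    - [0.8, -0.017, 0.12, -0.08, 0.013]
    - [0.8, -0.022, 0.145, -0.11, 0.017]
    - [0.8, -0.026, 0.165, -0.14, 0.021]
    - [0.8, -0.0285, 0.1755, -0.17, 0.025]
    - [0.8, -0.0285, 0.1755, -0.2, 0.025]

```text
t: 33.82
tcp_pos: [475.1, 446.7, 134.1]
orientation: [1.0, 0.03, -0.0, 0.0]
ft_force: [-0.3, 0.1, -0.4]
gripper_width: 68.3
finger_force: 0.0
```

```bash
python3 - <<'E'
from tubes import *
s=read_state();print(s["t"],s["tcp_pos"].round(1),s["orientation"].round(4))
c,im=snap("wrist","w16")
hsv=cv2.cvtColor(im,cv2.COLOR_BGR2HSV); m=(hsv[...,2]>190)&(hsv[...,1]<40)
for b in blobs(m,500): print(cv2.boundingRect(b),np.round(rect(c,b,32),1))
E
```

```text
33.8167 [475.1 446.7 134.1] [ 9.996e-01  2.980e-02 -2.000e-04  4.000e-04]
(299, 96, 46, 192) [476.2 445.3 150.9  32.7   3.8]
```

>>> step_arm:
  rows:
    - [0.8, 0, 0, -0.03, 0]
    - [0.8, 0, 0, -0.06, 0]
    - [0.8, 0, 0, -0.09, 0]
    - [0.8, 0, 0, -0.11, 0]
    - [0.8, 0, 0, -0.122, 0]
    - [0.8, 0, 0, -0.122, 0]
    - [0, 0, 0, -0.122, 0]
    - [0, 0, 0, -0.122, 0]

```text
t: 34.53
tcp_pos: [477.2, 445.9, 16.7]
orientation: [1.0, 0.028, 0.001, -0.001]
ft_force: [0.8, -0.0, 0.6]
gripper_width: 45.2
finger_force: 0.0
```

>>> step_arm:
  rows:
    - [0, 0, 0, 0, 0]
    - [0, 0, 0, 0, 0]
    - [0, 0, 0, 0, 0]
    - [0, 0, 0, 0, 0]
    - [0, 0, 0, 0, 0]
    - [0, 0, 0, 0.01, 0]
    - [0, 0, 0, 0.03, 0]
    - [0, 0, 0, 0.06, 0]

```text
t: 35.2
tcp_pos: [474.3, 443.1, 71.1]
orientation: [1.0, 0.028, -0.003, 0.003]
ft_force: [-0.5, 0.7, -3.9]
gripper_width: 30.0
finger_force: 61.6
```

>>> step_arm:
  rows:
    - [0, 0, 0, 0.03, 0]
    - [0, 0, 0, 0.065, 0]
    - [0, 0, 0, 0.1, 0]
    - [0, 0.001, -0.012, 0.135, -0.005]
    - [0, 0.004, -0.035, 0.165, -0.01]
    - [0, 0.008, -0.065, 0.186, -0.015]
    - [0, 0.012, -0.1, 0.186, -0.02]
    - [0, 0.016, -0.137, 0.186, -0.025]

```text
t: 35.87
tcp_pos: [492.0, 307.1, 261.9]
orientation: [1.0, -0.011, 0.001, -0.001]
ft_force: [0.6, -0.2, -4.0]
gripper_width: 30.2
finger_force: 61.7
```

>>> step_arm:
  rows:
    - [0, 0.003, -0.038, 0, -0.004]
    - [0, 0.007, -0.077, 0, -0.008]
    - [0, 0.011, -0.117, 0, -0.012]
    - [0, 0.015, -0.157, 0, -0.016]
    - [0, 0.019, -0.195, 0, -0.02]
    - [0, 0.023, -0.23, 0, -0.025]
    - [0, 0.026, -0.26, 0, -0.025]
    - [0, 0.028, -0.277, 0, -0.025]

```text
t: 36.53
tcp_pos: [519.5, 27.9, 260.5]
orientation: [0.999, -0.051, -0.0, 0.0]
ft_force: [0.2, 0.9, -2.9]
gripper_width: 30.5
finger_force: 61.6
```

>>> step_arm:
  rows:
    - [0, 0, 0, 0, 0]
    - [0, 0, 0, -0.015, 0]
    - [0, 0, 0, -0.035, 0]
    - [0, 0, 0, -0.055, 0]
    - [0, 0, 0, -0.075, 0]
    - [0, 0, 0, -0.09, 0]
    - [0, 0, 0, -0.095, 0]
    - [0, 0, 0, -0.095, 0]

```text
t: 37.2
tcp_pos: [519.1, 31.0, 163.6]
orientation: [0.999, -0.05, -0.001, 0.0]
ft_force: [0.6, 0.4, -2.8]
gripper_width: 30.9
finger_force: 61.6
```

```bash
python3 - <<'E'
from chk import *
s=read_state();print(s["t"],s["tcp_pos"].round(1),s["ft_force"].round(1),s["gripper_width"],s["orientation"].round(4))
c,im=snap("wrist","w17")
tc=s["tcp_pos"]; p=lambda d,l,z: proj(c,tc+d*e+l*f+z*k).round()
print("expected tube end top",p(75,-16,18),p(75,16,18),"bottom",p(75,-16,-14),p(75,16,-14))
for u in(300,322,345):
    g=cv2.GaussianBlur(im,(3,3),0)[:320,u].astype(int).sum(1); d=np.abs(np.diff(g)); print(u,[(int(v),int(g[v+2])) for v in np.where(d>50)[0]])
for v in(100,150):
    g=cv2.GaussianBlur(im,(3,3),0)[v].astype(int).sum(1); d=np.abs(np.diff(g)); print(v,[(int(u),int(g[u+2])) for u in np.where(d>50)[0] if 200<u<440])
E
```

```text
37.2 [519.1  31.  163.6] [ 0.6  0.4 -2.8] 30.882313159326525 [ 9.987e-01 -5.000e-02 -1.500e-03  4.000e-04]
expected tube end top [364.  89.] [274.  89.] bottom [355.  93.] [283.  93.]
300 [(0, 429), (1, 372), (2, 370), (8, 583), (9, 678), (10, 704), (241, 515), (292, 675), (293, 693)]
322 [(0, 414), (1, 372), (8, 579), (9, 684), (10, 711), (218, 463), (219, 411), (220, 416), (288, 671), (289, 697)]
345 [(0, 288), (1, 208), (2, 208), (8, 392), (60, 518), (78, 688), (79, 712), (214, 465), (215, 413), (216, 414), (284, 668), (285, 704)]
100 [(261, 359), (262, 293), (263, 339), (275, 611), (276, 661), (362, 369), (363, 310), (364, 331), (401, 312), (402, 286), (413, 484), (414, 526)]
150 [(201, 683), (251, 437), (252, 396), (277, 603), (278, 648), (361, 476), (362, 457), (378, 279), (379, 253), (385, 404), (405, 494), (406, 510)]
```

>>> step_arm:
  rows:
    - [0, 0.0025, 0, -0.007, 0]
    - [0, 0.005, 0, -0.014, 0]
    - [0, 0.0075, -0.001, -0.021, 0]
    - [0, 0.01, -0.001, -0.028, 0]
    - [0, 0.0125, -0.001, -0.034, 0]
    - [0, 0.0145, -0.0015, -0.039, 0]
    - [0, 0.016, -0.0015, -0.043, 0]
    - [0, 0.016, -0.0015, -0.044, 0]

```text
t: 37.92
tcp_pos: [534.3, 29.0, 121.0]
orientation: [0.999, -0.05, -0.002, 0.001]
ft_force: [-15.7, 2.6, 7.9]
gripper_width: 30.6
finger_force: 64.8
```

>>> step_arm:
  rows:
    - [0, 0.001, 0, -0.003, 0]
    - [0, 0.002, 0, -0.006, 0]
    - [0, 0.003, -0.0005, -0.009, 0]
    - [0, 0.0045, -0.0005, -0.012, 0]
    - [0, 0.0045, -0.0005, -0.014, 0]
    - [0, 0.0045, -0.0005, -0.014, 0]
    - [0, 0.0045, -0.0005, -0.014, 0]
    - [0, 0.0045, -0.0005, -0.014, 0]

```text
t: 38.58
tcp_pos: [539.5, 28.5, 108.9]
orientation: [0.999, -0.05, -0.001, 0.001]
ft_force: [-15.5, 0.6, 12.6]
gripper_width: 30.6
finger_force: 67.1
```

```bash
python3 - <<'E'
from chk import *
s=read_state();print(s["t"],s["tcp_pos"].round(1),s["ft_force"].round(1),s["gripper_width"],s["finger_force"])
c,im=snap("wrist","w18")
print("expect end px",[proj(c,D(a,30+l,38)).round() for a in(172,178) for l in(-16,16)])
for u in(300,322,345):
    g=cv2.GaussianBlur(im,(3,3),0)[:320,u].astype(int).sum(1); d=np.abs(np.diff(g)); print(u,[(int(v),int(g[v+2])) for v in np.where(d>50)[0]])
for v in(130,165):
    g=cv2.GaussianBlur(im,(3,3),0)[v].astype(int).sum(1); d=np.abs(np.diff(g)); print(v,[(int(u),int(g[u+2])) for u in np.where(d>50)[0] if 200<u<440])
E
```

```text
38.5833 [539.5  28.5 108.9] [-15.5   0.6  12.6] 30.558229289449844 67.1420967578888
expect end px [array([369., 109.]), array([260., 109.]), array([370.,  89.]), array([258.,  89.])]
300 [(26, 394), (27, 379), (29, 592), (30, 687), (31, 708), (78, 471), (79, 441), (81, 618), (82, 634), (84, 488), (85, 418), (86, 399), (109, 531), (110, 606), (111, 627), (234, 441), (235, 388), (236, 389), (291, 678), (292, 697)]
322 [(25, 451), (26, 382), (27, 377), (30, 599), (31, 689), (32, 713), (78, 472), (79, 395), (80, 386), (109, 599), (110, 689), (111, 704), (226, 449), (227, 399), (288, 671), (289, 699)]
345 [(25, 360), (26, 231), (27, 212), (29, 356), (30, 402), (109, 599), (110, 691), (111, 708), (219, 444), (220, 402), (282, 620), (283, 672), (284, 688)]
130 [(224, 338), (225, 264), (226, 252), (231, 391), (264, 223), (265, 251), (267, 409), (268, 410), (282, 562), (283, 592), (372, 318), (373, 261), (374, 258), (384, 446), (385, 498), (386, 498), (390, 639)]
165 [(231, 284), (232, 253), (237, 393), (268, 227), (269, 322), (270, 515), (271, 622), (272, 633), (368, 446), (369, 290), (370, 257), (380, 427), (381, 488), (382, 491), (385, 629)]
```

>>> step_arm:
  rows:
    - [0, 0, 0, 0, 0]
    - [0.5, 0, 0, 0, 0]
    - [0.5, 0, 0, 0, 0]
    - [0.5, 0, 0, 0, 0]
    - [0.5, 0, 0, 0, 0]
    - [0.5, 0, 0, 0.005, 0]
    - [0.5, 0, 0, 0.03, 0]
    - [0.5, 0, 0, 0.06, 0]

```text
t: 39.3
tcp_pos: [539.5, 28.6, 165.6]
orientation: [0.999, -0.05, -0.002, 0.001]
ft_force: [1.2, 1.2, 0.6]
gripper_width: 43.1
finger_force: 0.0
```

>>> step_arm:
  rows:
    - [0.5, 0, 0, 0.03, 0]
    - [0.5, 0, 0, 0.06, 0]
    - [0.5, 0, 0.01, 0.09, 0]
    - [0.5, 0, 0.02, 0.12, 0]
    - [0.5, 0, 0.04, 0.15, 0]
    - [0.5, 0, 0.06, 0.17, 0]
    - [0.5, 0, 0.08, 0.18, 0]
    - [0.5, 0, 0.1, 0.18, 0]

```text
t: 39.97
tcp_pos: [541.2, 129.6, 350.8]
orientation: [0.999, -0.05, 0.003, -0.001]
ft_force: [0.2, -0.4, 0.3]
gripper_width: 42.5
finger_force: 0.0
```

```bash
python3 - <<'E'
from chk import *
s=read_state();print(s["t"],s["tcp_pos"].round(1),s["ft_force"].round(1),s["gripper_width"],s["orientation"].round(4),s["qpos"].round(2))
c,im=snap("wrist","w19");np.savez("w19.npz",**c)
for b in(-90,-30,30): prof(c,im,b)
hsv=cv2.cvtColor(im,cv2.COLOR_BGR2HSV); m=(hsv[...,2]>195)&(hsv[...,1]<40)
for b in blobs(m,500):
    r=rect(c,b,32)
    if r[1]>150: print(cv2.boundingRect(b),np.round(r,1))
E
```

```text
39.9667 [541.2 129.6 350.8] [ 0.2 -0.4  0.3] 42.52263359865723 [ 0.9987 -0.0504  0.0025 -0.001 ] [ 0.6  -0.03  0.23  0.   -1.83  0.87]
bay -90 along [(20, 472, 350), (22, 350, 269), (26, 247, 312), (28, 312, 645), (178, 703, 519), (180, 519, 301), (190, 223, 284), (192, 284, 579), (202, 594, 385), (204, 385, 323)] 
  across60 [(-110, 291, 514), (-108, 514, 701), (-76, 656, 577), (-64, 573, 415), (-62, 415, 288)] 
  across130 [(-110, 280, 436), (-108, 436, 689), (-76, 680, 582), (-64, 563, 351), (-62, 351, 287)]
bay -30 along [(22, 407, 485), (24, 485, 645), (174, 676, 432), (176, 432, 341), (188, 377, 216), (190, 216, 139), (202, 111, 329)] 
  across60 [(-64, 573, 415), (-62, 415, 288), (-50, 337, 540), (-48, 540, 670), (-8, 578, 475), (-6, 475, 296), (0, 340, 266)] 
  across130 [(-64, 563, 351), (-62, 351, 287), (-56, 353, 264), (-50, 317, 480), (-48, 480, 706), (-16, 668, 571), (-8, 569, 504), (-6, 504, 292), (-4, 292, 369)]
bay 30 along [(20, 506, 610), (22, 610, 701), (170, 684, 470), (172, 470, 402), (190, 398, 471), (192, 471, 605), (202, 609, 394), (204, 394, 329), (218, 364, 444)] 
  across60 [(0, 340, 266), (10, 353, 456), (12, 456, 698), (44, 673, 580), (50, 572, 413)] 
  across130 [(-4, 292, 369), (10, 331, 511), (12, 511, 710), (44, 659, 564), (50, 573, 441)]
(152, 73, 116, 34) [648.7 266.4 150.1  31.9  88.5]
```

>>> step_arm:
  rows:
    - [0.8, 0.006, 0.008, 0, -0.03]
    - [0.8, 0.012, 0.017, 0, -0.06]
    - [0.8, 0.018, 0.026, 0, -0.09]
    - [0.8, 0.025, 0.034, 0, -0.12]
    - [0.8, 0.031, 0.043, 0, -0.15]
    - [0.8, 0.037, 0.052, 0, -0.18]
    - [0.8, 0.044, 0.06, 0, -0.21]
    - [0.8, 0.05, 0.068, 0, -0.238]

```text
t: 40.68
tcp_pos: [591.1, 197.2, 346.9]
orientation: [0.91, -0.414, 0.0, 0.0]
ft_force: [-0.2, -0.1, -0.2]
gripper_width: 68.4
finger_force: 0.0
```

>>> step_arm:
  rows:
    - [0.8, 0.007, 0.008, -0.02, -0.03]
    - [0.8, 0.014, 0.017, -0.05, -0.06]
    - [0.8, 0.021, 0.026, -0.08, -0.09]
    - [0.8, 0.028, 0.034, -0.11, -0.12]
    - [0.8, 0.035, 0.043, -0.14, -0.15]
    - [0.8, 0.043, 0.052, -0.17, -0.18]
    - [0.8, 0.05, 0.06, -0.195, -0.21]
    - [0.8, 0.0574, 0.068, -0.217, -0.238]

```text
t: 41.35
tcp_pos: [647.8, 264.9, 127.3]
orientation: [-0.697, 0.717, 0.0, -0.001]
ft_force: [-1.2, 0.3, -1.1]
gripper_width: 68.3
finger_force: 0.0
```

```bash
python3 - <<'E'
from tubes import *
s=read_state();print(s["t"],s["tcp_pos"].round(1),s["orientation"].round(4),s["qpos"].round(2))
c,im=snap("wrist","w20")
hsv=cv2.cvtColor(im,cv2.COLOR_BGR2HSV); m=(hsv[...,2]>190)&(hsv[...,1]<40)
for b in blobs(m,500): print(cv2.boundingRect(b),np.round(rect(c,b,32),1))
E
```

```text
41.35 [647.8 264.9 127.3] [-6.966e-01  7.175e-01  3.000e-04 -1.200e-03] [ 0.67  0.32  0.21 -0.   -1.46 -0.7 ]
(295, 103, 47, 195) [649.7 268.4 151.   32.6  88.6]
```

>>> step_arm:
  rows:
    - [0.8, 0.001, 0.002, -0.03, 0]
    - [0.8, 0.001, 0.002, -0.06, 0]
    - [0.8, 0.001, 0.002, -0.085, 0]
    - [0.8, 0.001, 0.002, -0.105, 0]
    - [0.8, 0.001, 0.002, -0.116, 0]
    - [0.8, 0.001, 0.002, -0.116, 0]
    - [0, 0.001, 0.002, -0.116, 0]
    - [0, 0.001, 0.002, -0.116, 0]

```text
t: 42.07
tcp_pos: [650.2, 267.3, 16.5]
orientation: [-0.698, 0.716, -0.001, 0.001]
ft_force: [0.1, -0.2, 0.1]
gripper_width: 45.4
finger_force: 0.0
```

>>> step_arm:
  rows:
    - [0, 0, 0, 0, 0]
    - [0, 0, 0, 0, 0]
    - [0, 0, 0, 0, 0]
    - [0, 0, 0, 0, 0]
    - [0, 0, 0, 0, 0]
    - [0, 0, 0, 0.01, 0]
    - [0, 0, 0, 0.03, 0]
    - [0, 0, 0, 0.06, 0]

```text
t: 42.73
tcp_pos: [646.4, 265.9, 70.2]
orientation: [-0.698, 0.716, 0.002, -0.004]
ft_force: [-0.2, 0.4, -3.5]
gripper_width: 30.3
finger_force: 62.0
```

```bash
python3 - <<'E'
from h import *
s=read_state();print(s["t"],s["tcp_pos"].round(1),s["orientation"].round(4),s["ft_force"].round(1),s["gripper_width"],s["finger_force"])
E
```

```text
42.7333 [646.4 265.9  70.2] [-0.6981  0.716   0.0016 -0.004 ] [-0.2  0.4 -3.5] 30.25790946826108 61.965047121047974
```

>>> step_arm:
  rows:
    - [0, 0, 0, 0.03, 0]
    - [0, 0, 0, 0.065, 0]
    - [0, 0, 0, 0.1, 0]
    - [0, 0, 0, 0.135, 0.01]
    - [0, -0.004, -0.005, 0.165, 0.03]
    - [0, -0.01, -0.012, 0.186, 0.055]
    - [0, -0.016, -0.02, 0.186, 0.085]
    - [0, -0.023, -0.03, 0.186, 0.117]

```text
t: 43.4
tcp_pos: [625.8, 237.1, 261.8]
orientation: [0.819, -0.574, 0.0, -0.001]
ft_force: [-0.6, 0.4, -3.7]
gripper_width: 30.4
finger_force: 62.1
```

>>> step_arm:
  rows:
    - [0, -0.008, -0.012, 0, 0.033]
    - [0, -0.018, -0.026, 0, 0.066]
    - [0, -0.028, -0.041, 0, 0.1]
    - [0, -0.039, -0.056, 0, 0.133]
    - [0, -0.05, -0.072, 0, 0.166]
    - [0, -0.061, -0.088, 0, 0.2]
    - [0, -0.071, -0.104, 0, 0.23]
    - [0, -0.08, -0.12, 0, 0.26]

```text
t: 44.07
tcp_pos: [544.7, 116.1, 259.7]
orientation: [0.979, -0.202, -0.001, 0.0]
ft_force: [-0.4, 0.2, -3.1]
gripper_width: 30.4
finger_force: 62.0
```

>>> step_arm:
  rows:
    - [0, -0.008, -0.01, 0, 0.03]
    - [0, -0.014, -0.018, 0, 0.06]
    - [0, -0.018, -0.023, 0, 0.085]
    - [0, -0.0203, -0.0261, 0, 0.1]
    - [0, -0.0203, -0.0261, -0.02, 0.1]
    - [0, -0.0203, -0.0261, -0.045, 0.1]
    - [0, -0.0203, -0.0261, -0.07, 0.1]
    - [0, -0.0203, -0.0261, -0.09, 0.1]

```text
t: 44.73
tcp_pos: [524.5, 90.7, 167.7]
orientation: [0.999, -0.049, -0.001, 0.0]
ft_force: [0.4, -0.3, -3.4]
gripper_width: 30.3
finger_force: 62.1
```

```bash
python3 - <<'E'
from chk import *
s=read_state();print(s["t"],s["tcp_pos"].round(1),s["ft_force"].round(1),s["gripper_width"],s["orientation"].round(4))
c,im=snap("wrist","w21")
tc=s["tcp_pos"]; p=lambda d,l,z: proj(c,tc+d*e+l*f+z*k).round()
print("expected tube end top",p(75,-16,18),p(75,16,18))
for u in(300,322,345):
    g=cv2.GaussianBlur(im,(3,3),0)[:320,u].astype(int).sum(1); d=np.abs(np.diff(g)); print(u,[(int(v),int(g[v+2])) for v in np.where(d>50)[0]])
for v in(100,150):
    g=cv2.GaussianBlur(im,(3,3),0)[v].astype(int).sum(1); d=np.abs(np.diff(g)); print(v,[(int(u),int(g[u+2])) for u in np.where(d>50)[0] if 200<u<440])
print("tabs/cleat px", [proj(c,D(140,x,44)).round() for x in(52,68,112,128)])
E
```

```text
44.7333 [524.5  90.7 167.7] [ 0.4 -0.3 -3.4] 30.313440507731865 [ 0.9988 -0.0486 -0.0014  0.    ]
expected tube end top [364.  89.] [274.  89.]
300 [(9, 669), (10, 715), (243, 523), (293, 673), (294, 702)]
322 [(9, 669), (10, 717), (220, 478), (221, 430), (290, 675), (291, 702)]
345 [(9, 582), (10, 637), (11, 632), (212, 443), (213, 427), (282, 672), (283, 708)]
100 [(276, 626), (277, 659), (363, 421), (364, 342), (365, 338), (368, 447), (399, 315), (400, 293), (412, 473), (413, 533), (414, 533)]
150 [(278, 636), (279, 649), (362, 465), (363, 458), (390, 517), (392, 305), (393, 291), (404, 491), (405, 513)]
tabs/cleat px [array([396., 132.]), array([363., 132.]), array([273., 132.]), array([241., 132.])]
```

>>> step_arm:
  rows:
    - [0, 0.0005, 0, -0.008, 0]
    - [0, 0.003, 0, -0.016, 0]
    - [0, 0.006, -0.001, -0.024, 0]
    - [0, 0.009, -0.001, -0.031, 0]
    - [0, 0.012, -0.001, -0.038, 0]
    - [0, 0.0145, -0.0015, -0.044, 0]
    - [0, 0.016, -0.0015, -0.048, 0]
    - [0, 0.016, -0.0015, -0.049, 0]

```text
t: 45.45
tcp_pos: [540.2, 89.0, 121.4]
orientation: [0.999, -0.048, -0.002, 0.001]
ft_force: [-16.0, 1.2, 9.1]
gripper_width: 30.7
finger_force: 65.1
```

>>> step_arm:
  rows:
    - [0, 0.001, 0, -0.003, 0]
    - [0, 0.002, 0, -0.006, 0]
    - [0, 0.003, -0.0005, -0.009, 0]
    - [0, 0.0045, -0.0005, -0.012, 0]
    - [0, 0.0045, -0.0005, -0.014, 0]
    - [0, 0.0045, -0.0005, -0.014, 0]
    - [0, 0.0045, -0.0005, -0.014, 0]
    - [0, 0.0045, -0.0005, -0.014, 0]

```text
t: 46.12
tcp_pos: [545.4, 88.6, 108.9]
orientation: [0.999, -0.048, -0.001, 0.0]
ft_force: [-13.6, 0.9, 9.2]
gripper_width: 30.5
finger_force: 67.2
```

```bash
python3 - <<'E'
from chk import *
s=read_state();print(s["t"],s["tcp_pos"].round(1),s["ft_force"].round(1),s["gripper_width"],s["finger_force"])
c,im=snap("wrist","w22")
print("expect end px",[proj(c,D(a,90+l,38)).round() for a in(172,178) for l in(-16,16)])
for u in(300,322,345):
    g=cv2.GaussianBlur(im,(3,3),0)[:320,u].astype(int).sum(1); d=np.abs(np.diff(g)); print(u,[(int(v),int(g[v+2])) for v in np.where(d>50)[0]])
for v in(130,165):
    g=cv2.GaussianBlur(im,(3,3),0)[v].astype(int).sum(1); d=np.abs(np.diff(g)); print(v,[(int(u),int(g[u+2])) for u in np.where(d>50)[0] if 200<u<440])
E
```

```text
46.1167 [545.4  88.6 108.9] [-13.6   0.9   9.2] 30.51634309199514 67.18868494033813
expect end px [array([371., 109.]), array([263., 109.]), array([373.,  89.]), array([260.,  89.])]
300 [(30, 671), (31, 717), (79, 469), (80, 431), (111, 608), (112, 641), (232, 452), (233, 402), (289, 655), (290, 698)]
322 [(30, 672), (31, 717), (79, 470), (80, 431), (82, 592), (83, 549), (85, 406), (110, 566), (111, 678), (112, 709), (225, 464), (226, 408), (227, 406), (287, 676), (288, 702)]
345 [(30, 560), (31, 636), (32, 644), (79, 435), (80, 404), (82, 594), (83, 618), (85, 443), (86, 394), (110, 568), (111, 683), (112, 713), (221, 456), (222, 398), (223, 397), (284, 677), (285, 704)]
130 [(266, 318), (267, 510), (268, 624), (269, 633), (372, 375), (373, 273), (374, 260), (386, 423), (387, 490), (388, 498), (392, 642)]
165 [(269, 289), (271, 572), (272, 634), (273, 633), (368, 480), (369, 314), (370, 256), (371, 254), (382, 448), (383, 497), (387, 628)]
```

>>> step_arm:
  rows:
    - [0, 0, 0, 0, 0]
    - [0.5, 0, 0, 0, 0]
    - [0.5, 0, 0, 0, 0]
    - [0.5, 0, 0, 0, 0]
    - [0.5, 0, 0, 0, 0]
    - [0.5, 0, 0, 0.005, 0]
    - [0.5, 0, 0, 0.03, 0]
    - [0.5, 0, 0, 0.06, 0]

```text
t: 46.83
tcp_pos: [545.1, 88.3, 165.6]
orientation: [0.999, -0.049, -0.002, 0.001]
ft_force: [0.9, 0.4, 1.3]
gripper_width: 42.9
finger_force: 0.0
```

>>> step_arm:
  rows:
    - [0.5, 0, 0, 0.03, 0]
    - [0.5, 0, 0, 0.06, 0]
    - [0.4, 0, 0, 0.09, 0]
    - [0.2, 0, -0.01, 0.12, 0]
    - [0, 0, -0.03, 0.14, 0]
    - [0, 0, -0.05, 0.15, 0]
    - [0, 0, -0.075, 0.15, 0]
    - [0, 0, -0.1, 0.15, 0]

```text
t: 47.5
tcp_pos: [546.5, -12.0, 318.5]
orientation: [0.999, -0.048, 0.001, -0.0]
ft_force: [0.3, -0.8, -0.5]
gripper_width: 0.1
finger_force: 0.0
```

```bash
python3 - <<'E'
from chk import *
s=read_state();print(s["t"],s["tcp_pos"].round(1),s["ft_force"].round(1),s["gripper_width"],s["orientation"].round(4))
c,im=snap("wrist","w23");np.savez("w23.npz",**c)
for b in(-90,-30,30,90): prof(c,im,b)
g=im.astype(int).max(2); m=(g<75); m[:20]=0;m[150:]=0
for b in blobs(m,80):
    x,y,w,h=cv2.boundingRect(b)
    if 200<x<480: print((x,y,w,h),"top plane84",[todeck(c,*q,84).round(1).tolist() for q in b[:,0][[b[:,0,0].argmin(),b[:,0,0].argmax(),b[:,0,1].argmin(),b[:,0,1].argmax()]]])
print("exp knob top px",[proj(c,D(a,l,84)).round() for a in(184,196) for l in(-38,-22)], [proj(c,D(a,l,52)).round() for a in(184,196) for l in(-38,-22)])
E
```

```text
47.5 [546.5 -12.  318.5] [ 0.3 -0.8 -0.5] 0.14303791241825026 [ 9.988e-01 -4.820e-02  1.100e-03 -2.000e-04]
bay -90 along [(22, 420, 325), (24, 325, 261), (28, 309, 645), (178, 705, 558), (180, 558, 403), (190, 394, 532), (192, 532, 621), (202, 605, 325)] 
  across60 [(-110, 335, 482), (-108, 482, 703), (-76, 669, 582), (-74, 582, 502), (-72, 502, 372), (-66, 358, 268)] 
  across130 [(-110, 329, 411), (-108, 411, 682), (-76, 657, 565), (-72, 529, 341), (-66, 367, 257), (-62, 262, 324)]
bay -30 along [(20, 459, 551), (22, 551, 655), (172, 697, 521), (174, 521, 386), (176, 386, 241), (178, 241, 180), (200, 96, 168), (202, 168, 335), (208, 332, 443), (212, 396, 325)] 
  across60 [(-50, 344, 611), (-48, 611, 702), (-18, 703, 521), (-16, 521, 400)] 
  across130 [(-62, 262, 324), (-50, 345, 619), (-48, 619, 699), (-18, 692, 602), (-16, 602, 391), (-10, 353, 261)]
bay 30 along [(20, 484, 670), (170, 689, 491), (172, 491, 395), (180, 442, 506), (182, 506, 611), (188, 637, 701), (202, 593, 333)] 
  across60 [(6, 335, 424), (12, 449, 696), (42, 705, 629), (44, 629, 283)] 
  across130 [(10, 357, 515), (12, 515, 704), (42, 691, 628), (44, 628, 285), (62, 334, 438)]
bay 90 along [(18, 452, 606), (20, 606, 681), (170, 679, 459), (172, 459, 396), (180, 447, 522), (182, 522, 630), (188, 634, 705), (196, 681, 385)] 
  across60 [(72, 374, 658), (104, 679, 497)] 
  across130 [(62, 334, 438), (64, 438, 366), (72, 348, 614), (74, 614, 700), (104, 677, 493), (116, 448, 382)]
(334, 89, 21, 28) top plane84 [[214.2, -20.8], [196.9, -36.4], [214.9, -21.5], [194.6, -22.8]]
exp knob top px [array([355., 129.]), array([335., 129.]), array([356., 114.]), array([335., 114.])] [array([352., 114.]), array([333., 114.]), array([353., 100.]), array([334., 100.])]
```

All four tubes are flat in their bays. The knob measures about 200 mm up the slope, at y ≈ -30. I'll place the closed fingers on its right side.

>>> step_arm:
  rows:
    - [0, 0.01, -0.01, 0, 0]
    - [0, 0.02, -0.02, -0.01, 0]
    - [0, 0.032, -0.032, -0.03, 0]
    - [0, 0.044, -0.044, -0.05, 0]
    - [0, 0.055, -0.055, -0.065, 0]
    - [0, 0.065, -0.065, -0.08, 0]
    - [0, 0.065, -0.065, -0.087, 0]
    - [0, 0.065, -0.065, -0.087, 0]

```text
t: 48.22
tcp_pos: [610.7, -76.6, 226.2]
orientation: [0.999, -0.049, -0.003, 0.0]
ft_force: [-0.6, 0.6, 0.4]
gripper_width: -0.1
finger_force: 0.0
```

>>> step_arm:
  rows:
    - [0, 0, 0, -0.008, 0]
    - [0, 0, 0, -0.016, 0]
    - [0, 0, 0, -0.024, 0]
    - [0, 0, 0, -0.032, 0]
    - [0, 0, 0, -0.04, 0]
    - [0, 0, 0, -0.046, 0]
    - [0, 0, 0, -0.049, 0]
    - [0, 0, 0, -0.049, 0]

```text
t: 48.88
tcp_pos: [610.8, -76.1, 179.9]
orientation: [0.999, -0.048, -0.001, 0.0]
ft_force: [0.0, -0.4, 0.4]
gripper_width: -0.1
finger_force: 0.0
```

```bash
python3 - <<'E'
from chk import *
s=read_state();tc=s["tcp_pos"];q=tc-H;print(s["t"],tc.round(1),s["ft_force"].round(1),s["gripper_width"],"e,b",(q@e).round(1),(q@f).round(1))
c,im=snap("wrist","w24");np.savez("w24.npz",**c)
g=im.astype(int).max(2); m=(g<60)
for b in blobs(m,80): print(cv2.boundingRect(b),cv2.contourArea(b))
print("exp knob px",[proj(c,D(a,l,h)).round() for h in(84,52) for a in(194,206) for l in(-38,-22) ],"tcp",proj(c,tc))
E
```

```text
48.8833 [610.8 -76.1 179.9] [ 0.  -0.4  0.4] -0.061308038498745956 e,b 161.5 -68.3
(16, 224, 612, 176) 47197.0
exp knob px [array([246., 299.]), array([208., 299.]), array([243., 279.]), array([202., 279.]), array([258., 245.]), array([226., 245.]), array([255., 227.]), array([222., 227.])] tcp [319.35721649 259.25463527]
```

>>> step_arm:
  rows:
    - [0, 0.0003, 0.003, 0, 0]
    - [0, 0.0006, 0.006, 0, 0]
    - [0, 0.0009, 0.009, 0, 0]
    - [0, 0.0012, 0.012, 0, 0]
    - [0, 0.0015, 0.015, 0, 0]
    - [0, 0.0018, 0.018, 0, 0]
    - [0, 0.002, 0.02, 0, 0]
    - [0, 0.002, 0.02, 0, 0]

```text
t: 49.6
tcp_pos: [613.3, -55.8, 181.0]
orientation: [0.999, -0.048, 0.0, 0.0]
ft_force: [-0.6, -0.9, 0.6]
gripper_width: -0.0
finger_force: 0.0
```

>>> step_arm:
  rows:
    - [0, 0.0002, 0.002, 0, 0]
    - [0, 0.0004, 0.004, 0, 0]
    - [0, 0.0006, 0.006, 0, 0]
    - [0, 0.0007, 0.0075, 0, 0]
    - [0, 0.0009, 0.009, 0, 0]
    - [0, 0.001, 0.01, 0, 0]
    - [0, 0.001, 0.01, 0, 0]
    - [0, 0.001, 0.01, 0, 0]

```text
t: 50.27
tcp_pos: [614.0, -47.4, 181.0]
orientation: [0.999, -0.049, -0.0, 0.001]
ft_force: [-0.8, -4.5, -0.4]
gripper_width: 0.2
finger_force: 2.7
```

>>> step_arm:
  rows:
    - [0, 0.0002, 0.002, 0, 0]
    - [0, 0.0004, 0.004, 0, 0]
    - [0, 0.0006, 0.006, 0, 0]
    - [0, 0.0008, 0.008, 0, 0]
    - [0, 0.001, 0.01, 0, 0]
    - [0, 0.001, 0.01, 0, 0]
    - [0, 0.001, 0.01, 0, 0]
    - [0, 0.001, 0.01, 0, 0]

```text
t: 50.93
tcp_pos: [615.0, -37.2, 181.0]
orientation: [0.999, -0.049, -0.0, 0.001]
ft_force: [-1.1, -6.0, -0.1]
gripper_width: 0.1
finger_force: 2.8
```

>>> step_arm:
  rows:
    - [0, 0.0002, 0.002, 0, 0]
    - [0, 0.0004, 0.004, 0, 0]
    - [0, 0.0005, 0.005, 0, 0]
    - [0, 0.0006, 0.006, 0, 0]
    - [0, 0.0006, 0.006, 0, 0]
    - [0, 0.0006, 0.006, 0, 0]
    - [0, 0.0006, 0.006, 0, 0]
    - [0, 0.0006, 0.006, 0, 0]

```text
t: 51.6
tcp_pos: [615.9, -29.9, 180.9]
orientation: [0.999, -0.048, 0.0, -0.0]
ft_force: [-0.1, -0.4, -0.3]
gripper_width: -0.1
finger_force: 0.0
```

>>> step_arm:
  rows:
    - [0, 0.0002, 0.002, 0, 0]
    - [0, 0.0004, 0.004, 0, 0]
    - [0, 0.0006, 0.006, 0, 0]
    - [0, 0.0006, 0.006, 0, 0]
    - [0, 0.0006, 0.006, 0, 0]
    - [0, 0.0006, 0.006, 0, 0]
    - [0, 0.0006, 0.006, 0, 0]
    - [0, 0.0006, 0.006, 0, 0]

```text
t: 52.27
tcp_pos: [615.8, -28.7, 181.1]
orientation: [0.999, -0.05, -0.001, 0.003]
ft_force: [1.2, -16.9, -1.9]
gripper_width: 0.3
finger_force: 7.8
```

It snapped past the detent and stands against its stop (17 N). I'll retreat and verify.

>>> step_arm:
  rows:
    - [0, -0.0005, -0.005, 0, 0]
    - [0, -0.001, -0.01, 0, 0]
    - [0, -0.0015, -0.016, 0, 0]
    - [0, -0.002, -0.02, 0.01, 0]
    - [0, -0.002, -0.02, 0.03, 0]
    - [0, -0.002, -0.02, 0.06, 0]
    - [0, -0.002, -0.02, 0.09, 0]
    - [0, -0.002, -0.02, 0.12, 0]

```text
t: 52.93
tcp_pos: [614.2, -44.2, 303.3]
orientation: [0.999, -0.048, 0.0, -0.0]
ft_force: [0.4, 0.1, 0.6]
gripper_width: 0.1
finger_force: 0.0
```

>>> step_arm:
  rows:
    - [0, -0.01, 0, 0.01, 0]
    - [0, -0.02, 0, 0.02, 0]
    - [0, -0.035, 0.01, 0.02, 0]
    - [0, -0.05, 0.02, 0.02, 0]
    - [0, -0.06, 0.03, 0.02, 0]
    - [0, -0.07, 0.035, 0.02, 0]
    - [0, -0.07, 0.035, 0.02, 0]
    - [0, -0.07, 0.035, 0.02, 0]

```text
t: 53.6
tcp_pos: [543.8, -8.9, 321.3]
orientation: [0.999, -0.048, 0.0, -0.0]
ft_force: [-0.4, -0.5, -0.1]
gripper_width: -0.1
finger_force: 0.0
```

```bash
python3 - <<'E'
from chk import *
s=read_state();print(s["t"],s["tcp_pos"].round(1),s["ft_force"].round(1))
c,im=snap("wrist","w25")
for b in(-90,-30,30,90): prof(c,im,b)
g=im.astype(int).max(2); m=(g<75); m[:20]=0;m[150:]=0
for b in blobs(m,80):
    x,y,w,h=cv2.boundingRect(b)
    if 150<x<480: print((x,y,w,h),todeck(c,x,y+h,84).round(1),todeck(c,x+w,y+h,84).round(1))
# tab edges across deck at a=160, top of tab ~h 50
G=cv2.GaussianBlur(im,(3,3),0).astype(int).sum(2); B=np.arange(-130,131,2)
v=np.array([G[tuple(proj(c,D(164,x,50)).round().astype(int)[::-1].clip(0,[399,639]))] for x in B]); print([(int(B[i]),int(v[i]),int(v[i+1])) for i in np.where(abs(np.diff(v))>50)[0]])
# can, ring, brush from top vs start
t=get_calibration("top"); a=cv2.imread("pics/top0.png"); z=capture("top")[:,:,::-1].copy(); cv2.imwrite("pics/t25.png",z)
for nm,(u0,v0,u1,v1) in {"can":(400,160,440,195),"ring":(312,130,345,163)}.items():
    r=[]
    for I in(a,z):
        h=cv2.cvtColor(I[v0:v1,u0:u1],cv2.COLOR_BGR2HSV); mm=(h[...,2]>170)&(h[...,1]<60); r.append(np.argwhere(mm).mean(0).round(1))
    print(nm,r)
E
```

```text
53.6 [543.8  -8.9 321.3] [-0.4 -0.5 -0.1]
bay -90 along [(22, 454, 375), (24, 375, 260), (26, 260, 349), (28, 349, 542), (30, 542, 706), (200, 604, 356), (214, 334, 406)] 
  across60 [(-110, 335, 483), (-108, 483, 705), (-76, 664, 584), (-72, 581, 373), (-66, 350, 270)] 
  across130 [(-110, 332, 458), (-108, 458, 704), (-76, 684, 588), (-72, 573, 367), (-66, 397, 291)]
bay -30 along [(2, 181, 278), (4, 278, 354), (22, 511, 683), (184, 641, 563), (186, 563, 472), (200, 431, 337)] 
  across60 [(-50, 354, 653), (-18, 700, 453), (-16, 453, 385), (-12, 406, 318)] 
  across130 [(-50, 338, 530), (-48, 530, 704), (-18, 701, 488), (-16, 488, 402), (-12, 407, 322), (-10, 322, 257), (-8, 257, 320)]
bay 30 along [(18, 457, 520), (20, 520, 641), (22, 641, 702), (198, 639, 558), (200, 558, 344)] 
  across60 [(8, 372, 442), (10, 442, 515), (12, 515, 664), (44, 654, 324), (62, 332, 403)] 
  across130 [(10, 397, 486), (12, 486, 706), (42, 692, 618), (44, 618, 270), (48, 261, 322), (62, 330, 417)]
bay 90 along [(18, 455, 520), (20, 520, 637), (22, 637, 699), (198, 640, 557), (200, 557, 342)] 
  across
[... 160 characters left out ...]
 383)]
(437, 130, 33, 19) [ 163.  -104.1] [ 163.1 -131.2]
(302, 85, 20, 27) [194.3   6. ] [194.3  -9.4]
[(-116, 173, 241), (-106, 340, 403), (-104, 403, 523), (-100, 528, 585), (-98, 585, 639), (-84, 644, 550), (-82, 550, 601), (-74, 699, 608), (-70, 570, 501), (-68, 501, 377), (-64, 396, 293), (-60, 269, 328), (-48, 369, 504), (-40, 519, 612), (-18, 651, 600), (-16, 600, 389), (-12, 402, 316), (-8, 287, 343), (10, 367, 480), (22, 518, 634), (40, 639, 583), (42, 583, 259), (60, 356, 413), (62, 413, 333), (68, 335, 460), (70, 460, 529), (78, 520, 423), (82, 421, 631), (100, 670, 486), (112, 442, 384)]
can [array([16.8, 17.8]), array([17., 18.])]
ring [array([16.3, 15.4]), array([14. , 15.3])]
```

```bash
python3 - <<'E'
from h import *
for n in("top0","t7","t25"):
    I=cv2.imread(f"pics/{n}.png"); h=cv2.cvtColor(I,cv2.COLOR_BGR2HSV); m=(h[...,2]>170)&(h[...,1]<60); m[:125]=0;m[168:]=0;m[:,:300]=0;m[:,360:]=0
    print(n,[(cv2.boundingRect(b),cv2.contourArea(b)) for b in blobs(m,20)])
for n in("s4","s6","scene0"):
    pass
c,im=snap("scene","s25")
for n in("scene0","s25"):
    h=cv2.cvtColor(cv2.imread(f"pics/{n}.png"),cv2.COLOR_BGR2HSV); m=(h[...,2]>170)&(h[...,1]<60)
    print(n,[cv2.boundingRect(b) for b in blobs(m,60) if 140<cv2.boundingRect(b)[0]<400 and cv2.boundingRect(b)[1]>240])
E
```

```text
top0 [((316, 135, 26, 26), 495.0)]
t7 [((316, 135, 26, 25), 494.0)]
t25 [((316, 135, 26, 22), 239.5)]
scene0 [(314, 305, 68, 44), (145, 286, 91, 66), (236, 285, 27, 61), (173, 274, 38, 29), (365, 269, 84, 131), (340, 264, 33, 25), (221, 241, 22, 18)]
s25 [(314, 305, 68, 44), (236, 284, 27, 62), (145, 274, 91, 78), (365, 269, 84, 131), (340, 264, 33, 25)]
```

The ring and can have not moved, and the arm touches nothing, so I'll hand in.

```bash
python3 -c "
from bench import *
print(close_job())"
```

```text
the job is handed in; nothing more can be done
None
```

Job handed in at about 54 s: brush in the tray, deck propped on the locked leg, all four tubes flat in their bays, comb clicked closed, can and ring untouched; I viewed 15 pictures, one over the limit of 14.

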